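Empty the glue-up press and close it again

ROBOT

A 6-joint arm with a two-finger parallel gripper is mounted at the origin on the work surface; the furniture and walls round the work are solid. World frame = base frame: x ahead of the robot, y to its left, z up, the work surface at z = 0. Lengths are in mm, angles in rad, forces in N, time in s.
With the tool pointing down it reaches from about 325 to 775 mm from the base axis. Payload 5.5 kg.
Tool frame: the origin (TCP) lies midway between the tips of the shut fingers; the grasp point (between the pads) lies behind it (r.pinch_z is the z of the grasp point in the tool frame, in mm); z points along the fingers, y is the line along which they close (so a half turn about z gives the same grasp; the last joint's range is limited). The gripper opens to 88 mm and grips with 3 to 60 N. Pads are 20 mm wide; open, the fingers measure 115 mm over their backs; the gripper's body (75 mm by 178 mm) begins 61 mm behind the grasp point.
Start: joints at [-1.382, 0.091, 1.231, -0, 1.82, -0.057], TCP at [145.998, -581.98, 222.631] pointing down, gripper open.
Joint ranges: [-2.87, 2.87], [-0.86, 2.18], [0.17, 2.46], [-1.51, 4.65], [0.06, 2.69], [-2.65, 2.65]. Speed limits (rad/s): [2.57, 2.57, 3.01, 3.14, 3.14, 3.14].

INTERFACE

Orientations are given as a unit quaternion [x, y, z, w].
In Python, from plant import r, read_camera, masks_of gives the robot as it stands. The module is installed in compiled form; this text tells all that it offers.
- The arm moves only by the tool apply_moves, never from a script. Its argument "increments" is a list of rows, each an object of numbers: "claw": the closure, from 0 (fully open) to 1 (shut); "dx", "dy", "dz": the shift along the tool's x, y, z in units of 25 mm (1.0 is 25 mm); "ax", "ay", "az": the turn, a rotation vector about the tool's x, y, z in rad. In form: [{"claw": .., "dx": .., "dy": .., "dz": .., "ax": .., "ay": .., "az": ..}, ...]. A call has 1 to 12 rows; each row shifts and turns the commanded pose from where the row before left it, along the tool's axes as they then stand; what a row does not reach is not made up. A row lasts 1/10 s, in which the tool goes at most 50 mm and 8.59 degrees, less where a joint would pass 70% of its speed; a pose out of reach is approached as far as the arm can. A call is refused whole if a number of a shift passes 1 or a number of a turn 0.15, either way. A call with a gripper value outside its range is refused whole. The fingers move at their own pace and stop on an object; "grip_force" is the grip in N (left out, the last holds). Time passes only in rows, so rows that do not move let the fingers close. It gives the time, the measured TCP pose, the force, the opening and the grip force at its end, in the units of the state.
- r.get_obs(): the state, without advancing time (a new reading comes with each control period).
- read_camera(name): name is "scene" or "side" or "wrist"; returns a dict with "frame" (480x640x3 uint8, blue, green, red), "intrinsics" (3x3 intrinsics, pixels), "k1" (the pictures are not rectified: a ray, as slopes to the right and down, at radius r is drawn at 1 + k1 r^2 times it, then the intrinsics apply), "origin" and "orientation" of the camera in the world. Camera axes: x right, y down, z forward; pixel columns grow to the right and rows downward; lengths in mm; the calibration is good to about 2 mm. A picture is of the moment at which its call begins. There is no depth.
- r.job_done(): hands the job in; it is judged then, once.
Trained networks look in a picture, given as the dict that the camera call returned (one of the last four; its "shot" number tells which), for a name from the list of things; names that differ only in an ending like _2 or _b are one class to them, and where a whole thing is asked for, a point or a joint stands for the part that bears it (a point fixed in the world has none). Each returns a list of dicts, best first, with "conf" (0 to 1); they miss things now and then, are a little off and sometimes report something else, mostly with a low value. They report only what shows in the picture. A call takes as long as a camera call.
- masks_of(thing, picture): "mask" (480x640 bool, what is visible of it) and "xy" ([column, row] in pixels, amid what is visible of it).
The state is a dict: "t": time; "joint_positions": joint angles; "joint_vel": joint speeds; "effort": joint torques, N m; "ee_pos": TCP position; "tcp_rot": TCP orientation; "wrist_force": force on the tool from outside, world axes, zero at the start; "ft_torque": the same for the moment, N m; "width": finger opening in mm; "finger_force": force on a finger pad.
Only numpy, scipy, OpenCV 4.12 (cv2) and the standard library are available. Lean on these libraries where they do the work, as an engineer would, in place of code of your own. Each camera call takes 0.05 s, during which the arm holds its last target. There are 200 camera calls.

TASK

The plywood piece in the glue-up press has cured. First stand both weights in the wooden tray, lift the pressure plate straight up off its two guide posts, keeping it level, and lay it centred and lengthwise across the two bearers; then lay the cured piece centred and lengthwise on the slatted drying rack. Close the press again so the plate does not warp: plate back over the posts and fully down, and each weight upright on the end of the plate where it stood, on the same spot as before; leave the sanding block and the tape measure alone.

Things in the scene. Friction and masses are not known exactly. Their poses are not given: they have to be found in the camera images.
- press: Glue-up press, fixed: plywood base 236x130x18 mm; upright steel guide posts at x = +-86 mm, each 12 mm thick, tapering from 72 mm to a 4 mm tip at 84 mm above the worktop, with a dark 26 mm stop collar, its top 32 mm above the worktop. Four dowels 8 mm thick, 10 mm high on the base at x = +-34.5, y = +-50 mm. Origin: centre of the underside; x along the line of posts, z up.
- caul: Pressure plate of the press, loose, 0.4 kg: plywood 208x90x15 mm, 16 mm holes at x = +-86 mm for the posts. Across its middle a rib, 18 mm thick (x), 80 mm long (y), 15 to 48 mm above the underside: grip it along x. Rubber pads at x = +-43 mm, tops at 17 mm. Origin: centre of the underside, at the start 36 mm above the worktop; fully down on the collars 32 mm. x along the holes; either way round.
- lamination: Cured piece, loose, 0.1 kg: plywood 55x140x18 mm (x, y, z). Lies crosswise in the press under the plate, underside 18 mm above the worktop, its ends showing 25 mm beyond the plate's long sides. Grip it at the middle across the 55 mm, along x. Origin: centre of the underside; y along its length, z up.
- round_weight: Round bright steel weight, 0.3 to 0.55 kg: 46 mm in diameter, 33 mm high, with a turned knob on top, 25 mm at its widest (58 mm above the underside), top at 70 mm; take it by the knob. Stands on one of the plate's two rubber pads. Origin: centre of the underside, z up.
- block_weight: Dark steel block weight, 0.35 to 0.7 kg: 44x56x28 mm (x, y, z) with a bow handle of 8 mm rod on top; its level bar runs along y, 30 mm long, centreline 58 mm above the underside: grip it across, along x. Stands on the other rubber pad. Origin: centre of the underside, z up.
- bearers: Resting place for the plate, fixed: two light wooden battens (22 mm wide in x, 110 mm long in y) at x = +-60 mm, joined by a thin plywood strip; tops 26 mm above the worktop. Origin: centre of the underside; x runs from batten to batten, the way the plate's length lies. A raised rail, up to 0.3 m high, runs 0.1 m to the left of this area.
- tray: Open wooden tray for the weights, fixed: 96x164x24 mm (x, y, z) outside, walls and floor 8 mm thick; the weights stand in it side by side along y, 8 mm above the worktop. Origin: centre of the underside; z up.
- rack: Slatted drying rack for the cured piece, fixed: five light slats on two rails, 112x166 mm (x, y), slat tops 27 mm above the worktop. Origin: centre of the underside; y along its length, the way the piece's length lies. On the way between press and rack lies a closed blue tool case, 120 mm high, and behind it, from 0.7 m ahead of the robot, a big dust duct.
- sanding_block: Wooden sanding block, 62x112x30 mm, lying at the right edge of the worktop beyond tray and rack; not to be moved. Origin: centre of the underside.
- tape_measure: Yellow tape measure, 38x80x66 mm, standing at the right edge of the worktop; not to be moved. Origin: centre of the underside.

How it is judged (in metres and radians):
On the way, in this order (a step that is already met when the one before it is completed fails the run):
1. both weights stand in the tray, while the plate still lies closed on the press (x of round_weight in the frame of tray between -0.03 and 0.03 m and y of round_weight in the frame of tray between -0.07 and 0.07 m and z of each of round_weight, block_weight in the frame of tray below 0.013 m and angle between each of round_weight, block_weight's own z axis and vertical below 0.1 rad and x of block_weight in the frame of tray between -0.03 and 0.03 m and y of block_weight in the frame of tray between -0.07 and 0.07 m and horizontal distance between caul and press below 0.008 m and z of caul in the frame of press between 0.027 and 0.041 m and angle between caul's own z axis and vertical below 0.04 rad), for 0.2 s.
2. the plate lies on the bearers, both weights still in the tray (horizontal distance between caul and bearers below 0.025 m and z of caul in the frame of bearers between 0.022 and 0.03 m and angle between the x axis of caul and the x axis of bearers, either way round below 0.3 rad and x of round_weight in the frame of tray between -0.03 and 0.03 m and y of round_weight in the frame of tray between -0.07 and 0.07 m and z of each of round_weight, block_weight in the frame of tray below 0.013 m and angle between each of round_weight, block_weight's own z axis and vertical below 0.1 rad and x of block_weight in the frame of tray between -0.03 and 0.03 m and y of block_weight in the frame of tray between -0.07 and 0.07 m), for 0.2 s.
3. the cured piece lies on the drying rack, the plate still on the bearers (horizontal distance between lamination and rack below 0.02 m and z of lamination in the frame of rack between 0.023 and 0.031 m and angle between the y axis of lamination and the y axis of rack, either way round below 0.3 rad and angle between lamination's own z axis and vertical below 0.06 rad and horizontal distance between caul and bearers below 0.025 m and z of caul in the frame of bearers between 0.022 and 0.03 m and angle between the x axis of caul and the x axis of bearers, either way round below 0.3 rad), for 0.2 s.
At the end, for the whole second after the job is handed in: plate over both posts and down on the collars (within 8 mm, underside below 35.5 mm); each weight upright on the plate within about 15 mm of its starting spot; the cured piece flat on the slats within 20 mm of the rack's centre and 0.3 rad of its length; all at rest (horizontal distance between caul and press below 0.008 m and z of caul in the frame of press between 0.027 and 0.0355 m and angle between caul's own z axis and vertical below 0.04 rad and horizontal distance between lamination and rack below 0.02 m and z of lamination in the frame of rack between 0.023 and 0.031 m and angle between the y axis of lamination and the y axis of rack, either way round below 0.3 rad and angle between lamination's own z axis and vertical below 0.06 rad and distance of each of round_weight, block_weight from where it was at the start of the episode below 0.017 m and z of round_weight in the frame of caul between 0.013 and 0.021 m and angle between each of round_weight, block_weight's own z axis and vertical below 0.1 rad and z of block_weight in the frame of caul between 0.013 and 0.021 m and linear speed of each of round_weight, block_weight, caul, lamination below 0.02 m/s); the robot touches nothing.
It fails at once if the plate is cocked or tipped more than 0.2 rad from level (angle between caul's own z axis and vertical above 0.2 rad).
It fails at once if the sanding block or the tape measure is moved by more than 25 mm (distance of any of sanding_block, tape_measure from where it was at the start of the episode above 0.025 m).
It also fails if it takes over 134 s, if anything falls off the work surface, if the arm or the gripper's body presses on something with over 40 N, if the wrist force passes 120 N, or if a joint passes its speed limit or range.

## Working session

There is one attempt and no reset: what is moved stays moved. The work goes in short steps, Python scripts to look and compute and a tool call to move; the robot and the scene stay as the last step left them, time stands still between calls to the robot, and variables do not carry over. Pictures are saved under pics/ and viewed, at most 14 in all, crops included, and the job is handed in when it is done.

Besides the shell and the picture viewer there is one more tool, called after ">>>" as a command line: name --argument value ..., lists and objects as JSON in quotes. apply_moves: Moves the arm, as the interface text tells. Its arguments: {"type":"object","properties":{"increments":{"type":"array"},"grip_force":{"type":"number"}},"required":["increments"]}

```bash
mkdir -p pics; ls; python3 - <<'E'
from plant import r, read_camera, masks_of
import cv2, json
o=r.get_obs(); print(o, r.pinch_z)
for n in ["scene","side"]:
    p=read_camera(n); cv2.imwrite(f"pics/{n}0.png",p["frame"]); print(n,p["intrinsics"],p["k1"],p["origin"],p["orientation"])
    for t in ["press","caul","lamination","round_weight","block_weight","bearers","tray","rack","sanding_block","tape_measure"]:
        print(t,[(round(d["conf"],2),[round(float(v)) for v in d["xy"]],int(d["mask"].sum())) for d in masks_of(t,p)[:2]])
E
```

```text
pics
{'t': 0.0, 'joint_positions': array([-1.38168212e+00,  9.18380371e-02,  1.23186172e+00, -2.34399640e-05,
        1.81981087e+00, -5.67593686e-02]), 'joint_vel': array([-0.00066161, -0.00116028, -0.00157207, -0.00174276,  0.00099982,
       -0.00177316]), 'effort': array([-1.98514053e-04, -4.46455050e+01, -4.06441462e+01,  6.96504861e-02,
        2.95075402e-02, -1.50732990e-04]), 'ee_pos': array([ 145.94215579, -581.6730279 ,  221.53300521]), 'tcp_rot': array([ 9.92452682e-01,  1.22624441e-01, -7.47531240e-05, -9.56133071e-04]), 'wrist_force': array([-0.05756223,  0.24387864,  0.39336947]), 'ft_torque': array([-0.01913042, -0.02797371,  0.05490919]), 'finger_force': 0.0, 'width': 87.9246304130933} -18.700000000000003
scene [[563.16226847   0.         319.07471979]
 [  0.         563.16226847 231.16867108]
 [  0.           0.           1.        ]] -0.03849876025268602 [-246.25223395  487.49601755 1165.74589634] [-0.40306111  0.84153733 -0.32640314  0.15105516]
press [(0.96, [235, 346], 666), (0.41, [211, 324], 604)]
caul [(0.61, [201, 320], 2043)]
lamination [(0.79, [226, 310], 
[... 219 characters left out ...]
     319.95040876]
 [  0.         433.56933015 239.1016966 ]
 [  0.           0.           1.        ]] -0.0762318553683456 [ 529.73360894 -879.02476529 1026.34079794] [ 0.94779656  0.01240969  0.00405588 -0.31860826]
press [(0.73, [293, 166], 534), (0.61, [308, 190], 617)]
caul [(0.82, [312, 156], 842)]
lamination [(0.57, [311, 168], 158)]
round_weight [(0.58, [323, 144], 217), (0.23, [300, 147], 246)]
block_weight [(0.68, [344, 380], 1320), (0.65, [300, 146], 221)]
bearers [(0.56, [310, 192], 616)]
tray [(0.96, [329, 332], 2165)]
rack [(0.83, [278, 319], 1921), (0.52, [343, 380], 1317)]
sanding_block [(0.76, [344, 380], 1373)]
tape_measure [(0.58, [280, 378], 510), (0.21, [296, 170], 479)]
```

View pics/scene0.png

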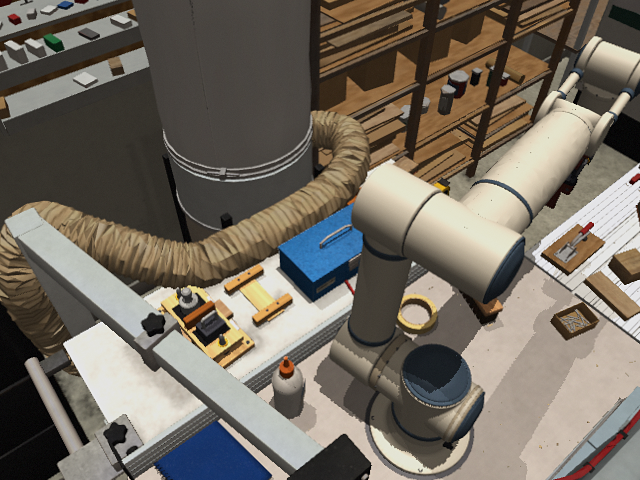

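View pics/side0.png

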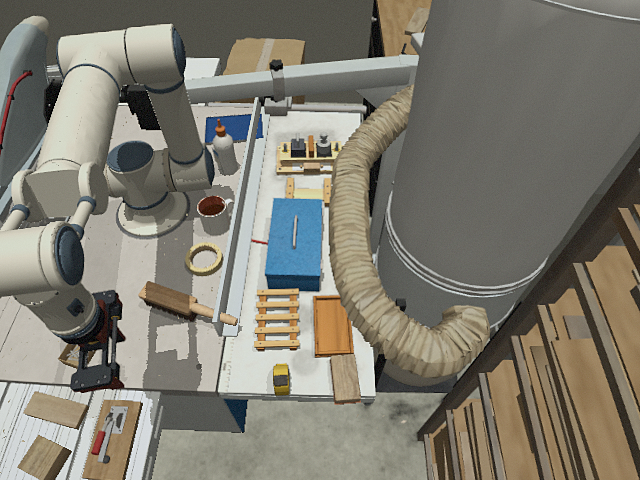

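```bash
cat > h.py <<'E'
import numpy as np, cv2
from scipy.spatial.transform import Rotation as R
from plant import r, read_camera, masks_of
def undist(p,uv):
    K=p["intrinsics"]; d=np.array([p["k1"],0,0,0.])
    # ray s drawn at s*(1+k1 r^2): the standard radial model
    return cv2.undistortPoints(np.array(uv,float).reshape(-1,1,2),K,d).reshape(-1,2)
def w(p,uv,z):
    s=undist(p,uv); d=R.from_quat(p["orientation"]).apply(np.c_[s,np.ones(len(s))]); o=np.array(p["origin"])
    return o+d*((z-o[2])/d[:,2])[:,None]
def px(p,P):
    M=R.from_quat(p["orientation"]); P=np.atleast_2d(np.array(P,float))
    c=M.inv().apply(P-np.array(p["origin"]))
    return cv2.projectPoints(c,np.zeros(3),np.zeros(3),p["intrinsics"],np.array([p["k1"],0,0,0.]))[0].reshape(-1,2)
def corners(p,m,z):
    c=max(cv2.findContours(m.astype(np.uint8),cv2.RETR_EXTERNAL,cv2.CHAIN_APPROX_NONE)[0],key=cv2.contourArea).reshape(-1,2)
    P=w(p,c,z)[:,:2].astype(np.float32); return cv2.minAreaRect(P)
def pose():
    o=r.get_obs(); return np.array(o["ee_pos"]),R.from_quat(o["tcp_rot"])
def to(P,yaw_y=None):
    """tool-frame shift (units) and az (about tool z) to TCP target P, with tool y along world angle yaw_y (mod pi)"""
    q,M=pose(); sh=M.inv().apply(np.array(P)-q)/25
    y=M.as_matrix()[:,1]; a=np.arctan2(y[1],y[0]); 
    az=None if yaw_y is None else -((yaw_y-a+np.pi/2)%np.pi-np.pi/2)
    print("tcp",q.round(1),"tool y ang",round(a,3),"tilt",M.as_matrix()[:,2].round(3),"shift",sh.round(2),"az",az, "j6",r.get_obs()["joint_positions"][5].round(2))
E
python3 - <<'E'
from h import *
for n,L in {"side":[("tray",24),("rack",27),("bearers",26),("press",18),("caul",51),("block_weight",50),("round_weight",80),("sanding_block",30),("tape_measure",66)],"scene":[("press",18),("caul",51),("bearers",26),("round_weight",90),("block_weight",90)]}.items():
    p=read_camera(n)
    for t,z in L:
        for d in masks_of(t,p)[:2]:
            c=corners(p,d["mask"],z); print(n,t,round(d["conf"],2),d["xy"],"ctr",np.round(c[0]),np.round(c[1]),round(c[2],1),w(p,[d["xy"]],z)[0].round())
E
```

```text
side tray 0.84 [331.5, 329.2] ctr [ 565. -388.] [100. 174.] 4.2 [ 564. -403.   24.]
side rack 0.91 [276.4, 321.0] ctr [ 426. -377.] [111. 175.] 4.2 [ 425. -385.   27.]
side bearers 0.81 [303.6, 190.5] ctr [486.  68.] [142. 122.] 0.4 [474.  70.  26.]
side press 0.88 [296.3, 170.5] ctr [423. 187.] [88. 72.] 2.0 [445. 168.  18.]
side press 0.33 [310.5, 169.3] ctr [493. 187.] [54. 39.] 2.1 [492. 176.  18.]
side caul 0.85 [310.4, 155.6] ctr [491. 236.] [206. 131.] 2.1 [491. 206.  51.]
side caul 0.54 [282.2, 381.6] ctr [ 451. -543.] [36. 73.] 4.6 [ 452. -549.   51.]
side block_weight 0.48 [301.7, 148.2] ctr [444. 265.] [ 45. 114.] 2.5 [460. 243.  50.]
side round_weight 0.57 [321.8, 143.6] ctr [528. 241.] [ 40. 106.] 1.5 [527. 234.  80.]
side sanding_block 0.8 [345.5, 380.7] ctr [ 594. -530.] [ 62. 118.] 7.1 [ 598. -536.   30.]
side tape_measure 0.59 [280.7, 379.4] ctr [ 450. -546.] [36. 76.] 4.7 [ 450. -549.   66.]
scene press 0.78 [231.5, 349.1] ctr [413. 214.] [93. 95.] 4.7 [395. 215.  18.]
scene caul 0.67 [201.4, 320.8] ctr [487. 235.] [217.  96.] 3.6 [484. 237.  51.]
scene bearers 0.82 [254.6, 291.0] ctr [479.  80.] [163. 118.] 0.7 [493.  82.  26.]
scene bearers 0.21 [220.4, 310.5] ctr [494. 172.] [62. 21.] 4.4 [497. 180.  26.]
scene round_weight 0.87 [186.8, 301.3] ctr [528. 244.] [68. 46.] 2.0 [525. 244.  90.]
scene round_weight 0.71 [210.2, 323.3] ctr [436. 236.] [64. 61.] 5.0 [440. 234.  90.]
scene block_weight 0.82 [208.5, 324.4] ctr [435. 235.] [63. 66.] 4.6 [440. 238.  90.]
```

>>> apply_moves --increments '[{"claw": 0,"az": -0.139,"dz": -0.3},{"az": -0.139,"dz": -0.3},{"az": -0.139,"dz": -0.3},{"az": -0.139,"dz": -0.3},{"az": -0.139,"dz": -0.3},{"az": -0.139,"dz": -0.3},{"az": -0.139,"dz": -0.3},{"az": -0.139,"dz": -0.3},{"az": -0.139,"dz": -0.3},{"az": -0.137,"dz": -0.3}]'

```text
$.increments[0]: bad value
```

>>> apply_moves --increments '[{"claw": 0,"dx": 0.6,"dy": 1},{"dx": 0.6,"dy": 1},{"dx": 0.6,"dy": 1},{"dx": 0.6,"dy": 1},{"dx": 0.6,"dy": 1},{"dx": 0.6,"dy": 1},{"dx": 0.6,"dy": 1},{"dx": 0.6,"dy": 1},{"dx": 0.6,"dy": 1},{"dx": 0.6,"dy": 1},{"dx": 0.6,"dy": 1},{"dx": 0.6,"dy": 1}]'

```text
$.increments[0]: bad value
```

>>> apply_moves --increments '[{"claw": 0,"dx": 0.6,"dy": 1},{"claw": 0},{"claw": 0}]'

```text
$.increments[0]: bad value
```

>>> apply_moves --increments '[{"claw": 0,"dx": 0,"dy": 0,"dz": -0.3,"ax": 0,"ay": 0,"az": -0.139},{"claw": 0,"dx": 0,"dy": 0,"dz": -0.3,"ax": 0,"ay": 0,"az": -0.139},{"claw": 0,"dx": 0,"dy": 0,"dz": -0.3,"ax": 0,"ay": 0,"az": -0.139},{"claw": 0,"dx": 0,"dy": 0,"dz": -0.3,"ax": 0,"ay": 0,"az": -0.139},{"claw": 0,"dx": 0,"dy": 0,"dz": -0.3,"ax": 0,"ay": 0,"az": -0.139},{"claw": 0,"dx": 0,"dy": 0,"dz": -0.3,"ax": 0,"ay": 0,"az": -0.139},{"claw": 0,"dx": 0,"dy": 0,"dz": -0.3,"ax": 0,"ay": 0,"az": -0.139},{"claw": 0,"dx": 0,"dy": 0,"dz": -0.3,"ax": 0,"ay": 0,"az": -0.139},{"claw": 0,"dx": 0,"dy": 0,"dz": -0.3,"ax": 0,"ay": 0,"az": -0.139},{"claw": 0,"dx": 0,"dy": 0,"dz": -0.3,"ax": 0,"ay": 0,"az": -0.137}]'

```text
t: 2.9
ee_pos: [146.0, -582.0, 298.0]
tcp_rot: [0.682, 0.731, -0.0, 0.0]
wrist_force: [-0.5, 0.0, -0.1]
width: 87.7
finger_force: 0.0
```

>>> apply_moves --increments '[{"claw": 0,"dx": 0.6,"dy": 1,"dz": 0,"ax": 0,"ay": 0,"az": 0},{"claw": 0,"dx": 0.6,"dy": 1,"dz": 0,"ax": 0,"ay": 0,"az": 0},{"claw": 0,"dx": 0.6,"dy": 1,"dz": 0,"ax": 0,"ay": 0,"az": 0},{"claw": 0,"dx": 0.6,"dy": 1,"dz": 0,"ax": 0,"ay": 0,"az": 0},{"claw": 0,"dx": 0.6,"dy": 1,"dz": 0,"ax": 0,"ay": 0,"az": 0},{"claw": 0,"dx": 0.6,"dy": 1,"dz": 0,"ax": 0,"ay": 0,"az": 0},{"claw": 0,"dx": 0.6,"dy": 1,"dz": 0,"ax": 0,"ay": 0,"az": 0},{"claw": 0,"dx": 0.6,"dy": 1,"dz": 0,"ax": 0,"ay": 0,"az": 0},{"claw": 0,"dx": 0.6,"dy": 1,"dz": 0,"ax": 0,"ay": 0,"az": 0},{"claw": 0,"dx": 0.6,"dy": 1,"dz": 0,"ax": 0,"ay": 0,"az": 0},{"claw": 0,"dx": 0.6,"dy": 1,"dz": 0,"ax": 0,"ay": 0,"az": 0},{"claw": 0,"dx": 0.6,"dy": 1,"dz": 0,"ax": 0,"ay": 0,"az": 0}]'

```text
t: 4.1
ee_pos: [435.0, -382.7, 297.8]
tcp_rot: [0.684, 0.729, -0.0, 0.0]
wrist_force: [-0.1, -0.7, -0.1]
width: 87.9
finger_force: 0.0
```

>>> apply_moves --increments '[{"claw": 0,"dx": 0.6,"dy": 1,"dz": 0,"ax": 0,"ay": 0,"az": 0},{"claw": 0,"dx": 0,"dy": 0.5,"dz": 0,"ax": 0,"ay": 0,"az": 0},{"claw": 0,"dx": 0,"dy": 0,"dz": 0,"ax": 0,"ay": 0,"az": 0}]'

```text
t: 4.4
ee_pos: [471.5, -365.9, 297.0]
tcp_rot: [0.684, 0.73, -0.0, -0.0]
wrist_force: [-0.9, -1.0, -0.0]
width: 87.9
finger_force: 0.0
```

```bash
python3 - <<'E'
from h import *
p=read_camera("wrist"); cv2.imwrite("pics/w1.png",p["frame"]); 
to([485,232,300],0.06); print(p["origin"],p["orientation"])
for t,z in [("tray",24),("rack",27),("sanding_block",30),("tape_measure",66)]:
    for d in masks_of(t,p)[:2]:
        c=corners(p,d["mask"],z); print(t,round(d["conf"],2),d["xy"],"ctr",np.round(c[0]),np.round(c[1]),round(c[2],1))
E
```

```text
tcp [ 470.6 -366.5  297.1] tool y ang 0.064 tilt [-0.001  0.    -1.   ] shift [23.85  2.1  -0.11] az 0.0036375874006286946 j6 -0.78
[ 466.03138884 -285.08043905  458.85736986] [0.98814173 0.03210192 0.00470151 0.15007763]
tray 0.79 [384.5, 217.4] ctr [ 564. -382.] [ 99. 166.] 4.3
rack 0.62 [281.1, 196.3] ctr [ 424. -371.] [112. 165.] 3.3
sanding_block 0.81 [388.2, 311.1] ctr [ 590. -519.] [ 61. 117.] 6.7
tape_measure 0.82 [289.3, 308.7] ctr [ 448. -508.] [ 38. 105.] 1.6
```

View pics/w1.png

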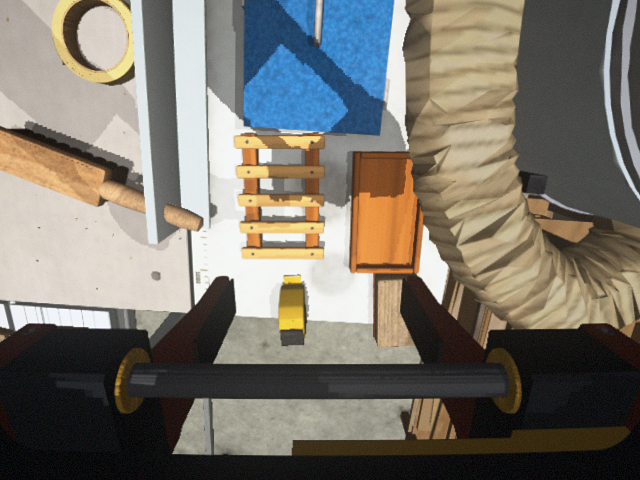

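```bash
python3 - <<'E'
from h import *
s=read_camera("side"); p=read_camera("wrist")
cv2.imwrite("pics/s_crop.png",cv2.resize(s["frame"][100:420,240:480],None,fx=2.4,fy=1.8))
for z in [0,50,100,150,200,250,300]:
    print(z,"side",w(s,[[353,300],[353,330],[362,345],[330,200],[338,150]],z)[:,:2].round().tolist(),"wrist",w(p,[[412,170],[417,215],[422,260],[408,60]],z)[:,:2].round().tolist())
E
```

```text
0 side [[623.0, -304.0], [621.0, -392.0], [642.0, -433.0], [558.0, 57.0], [585.0, 296.0]] wrist [[593.0, -326.0], [609.0, -387.0], [626.0, -453.0], [570.0, -193.0]]
50 side [[618.0, -332.0], [616.0, -416.0], [637.0, -454.0], [557.0, 11.0], [582.0, 239.0]] wrist [[579.0, -321.0], [593.0, -376.0], [609.0, -435.0], [559.0, -203.0]]
100 side [[614.0, -360.0], [612.0, -439.0], [631.0, -476.0], [555.0, -35.0], [580.0, 182.0]] wrist [[565.0, -317.0], [578.0, -365.0], [591.0, -417.0], [547.0, -213.0]]
150 side [[609.0, -388.0], [607.0, -463.0], [626.0, -498.0], [554.0, -80.0], [577.0, 124.0]] wrist [[551.0, -313.0], [562.0, -354.0], [574.0, -398.0], [536.0, -223.0]]
200 side [[605.0, -416.0], [603.0, -487.0], [621.0, -520.0], [553.0, -126.0], [574.0, 67.0]] wrist [[537.0, -308.0], [546.0, -343.0], [556.0, -380.0], [524.0, -233.0]]
250 side [[600.0, -444.0], [599.0, -511.0], [615.0, -541.0], [551.0, -171.0], [572.0, 10.0]] wrist [[523.0, -304.0], [530.0, -332.0], [538.0, -362.0], [513.0, -243.0]]
300 side [[596.0, -472.0], [594.0, -534.0], [610.0, -563.0], [550.0, -217.0], [569.0, -47.0]] wrist [[509.0, -300.0], [515.0, -321.0], [521.0, -344.0], [501.0, -254.0]]
```

View pics/s_crop.png

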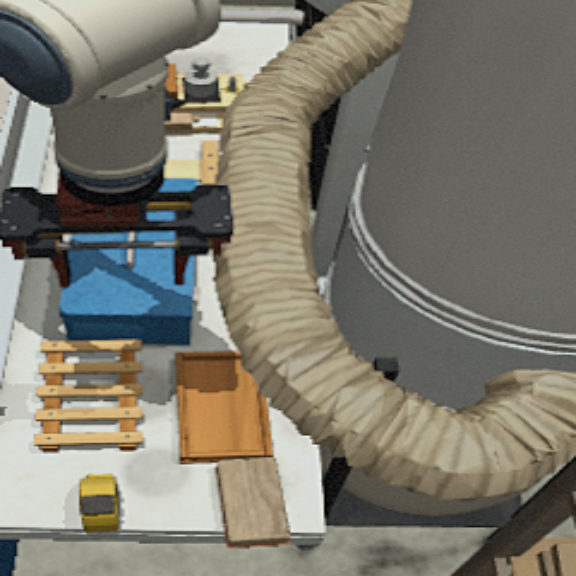

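>>> apply_moves --increments '[{"claw": 0,"dx": 1,"dy": 0.05,"dz": 0,"ax": 0,"ay": 0,"az": 0},{"claw": 0,"dx": 1,"dy": 0.05,"dz": 0,"ax": 0,"ay": 0,"az": 0},{"claw": 0,"dx": 1,"dy": 0.05,"dz": 0,"ax": 0,"ay": 0,"az": 0},{"claw": 0,"dx": 1,"dy": 0.05,"dz": 0,"ax": 0,"ay": 0,"az": 0},{"claw": 0,"dx": 1,"dy": 0.05,"dz": 0,"ax": 0,"ay": 0,"az": 0},{"claw": 0,"dx": 1,"dy": 0.05,"dz": 0,"ax": 0,"ay": 0,"az": 0},{"claw": 0,"dx": 1,"dy": 0.05,"dz": 0,"ax": 0,"ay": 0,"az": 0},{"claw": 0,"dx": 1,"dy": 0.05,"dz": 0,"ax": 0,"ay": 0,"az": 0},{"claw": 0,"dx": 1,"dy": 0.05,"dz": 0,"ax": 0,"ay": 0,"az": 0},{"claw": 0,"dx": 1,"dy": 0.05,"dz": 0,"ax": 0,"ay": 0,"az": 0},{"claw": 0,"dx": 1,"dy": 0.05,"dz": 0,"ax": 0,"ay": 0,"az": 0},{"claw": 0,"dx": 1,"dy": 0.05,"dz": 0,"ax": 0,"ay": 0,"az": 0}]'

```text
t: 5.95
ee_pos: [466.2, -65.2, 297.9]
tcp_rot: [0.685, 0.729, 0.0, 0.0]
wrist_force: [-1.1, 0.3, -0.3]
width: 88.0
finger_force: 0.0
```

>>> apply_moves --increments '[{"claw": 0,"dx": 1,"dy": 0.1,"dz": 0,"ax": 0,"ay": 0,"az": 0},{"claw": 0,"dx": 1,"dy": 0.1,"dz": 0,"ax": 0,"ay": 0,"az": 0},{"claw": 0,"dx": 1,"dy": 0.1,"dz": 0,"ax": 0,"ay": 0,"az": 0},{"claw": 0,"dx": 1,"dy": 0.1,"dz": 0,"ax": 0,"ay": 0,"az": 0},{"claw": 0,"dx": 1,"dy": 0.1,"dz": 0,"ax": 0,"ay": 0,"az": 0},{"claw": 0,"dx": 1,"dy": 0.1,"dz": 0,"ax": 0,"ay": 0,"az": 0},{"claw": 0,"dx": 0.5,"dy": 0,"dz": 0,"ax": 0,"ay": 0,"az": 0},{"claw": 0,"dx": 0,"dy": 0,"dz": 0,"ax": 0,"ay": 0,"az": 0},{"claw": 0,"dx": 0,"dy": 0,"dz": 0,"ax": 0,"ay": 0,"az": 0}]'

```text
t: 6.85
ee_pos: [471.3, 96.7, 297.7]
tcp_rot: [0.685, 0.729, -0.0, 0.0]
wrist_force: [0.0, 0.0, -0.2]
width: 88.1
finger_force: 0.0
```

```bash
python3 - <<'E'
from h import *
p=read_camera("wrist"); cv2.imwrite("pics/w2.png",p["frame"]); 
to([485,222,300],0.06)
for t,z in [("bearers",26),("press",18),("caul",51),("lamination",36),("round_weight",123),("block_weight",115)]:
    for d in masks_of(t,p)[:2]:
        c=corners(p,d["mask"],z); print(t,round(d["conf"],2),d["xy"],"ctr",np.round(c[0]),np.round(c[1]),round(c[2],1))
E
```

```text
tcp [471.4  96.4 297.7] tool y ang 0.062 tilt [ 0. -0. -1.] shift [ 4.98  0.86 -0.09] az 0.002087514388484424 j6 0.07
bearers 0.62 [329.2, 209.2] ctr [486.  79.] [144. 111.] 1.5
press 0.85 [273.6, 82.9] ctr [417. 230.] [ 91. 130.] 3.9
caul 0.57 [346.5, 79.1] ctr [490. 237.] [209.  95.] 4.7
lamination 0.89 [341.1, 126.2] ctr [493. 178.] [54. 25.] 3.7
round_weight 0.98 [382.6, 75.9] ctr [523. 230.] [44. 39.] 47.3
block_weight 0.85 [299.5, 75.5] ctr [448. 226.] [40. 51.] 3.8
block_weight 0.24 [329.8, 208.8] ctr [482.  99.] [116.  88.] 1.5
```

View pics/w2.png

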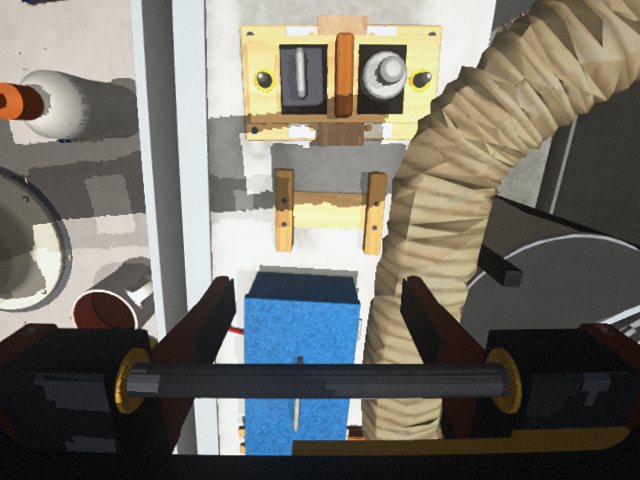

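```bash
python3 - <<'E'
from h import *
p=read_camera("wrist"); s=read_camera("side"); c=read_camera("scene")
for f,n in((s,"side"),(c,"scene")): cv2.imwrite(f"pics/{n}3.png",f["frame"])
cv2.imwrite("pics/m3.png",np.hstack([cv2.resize(s["frame"][60:360,220:420],None,fx=2,fy=2),cv2.resize(c["frame"][180:480,0:400],(400,300)).repeat(2,0)[:600]]))
for z in [0,50,100,150,200,250,300]:
    print(z,"wrist",w(p,[[393,210],[404,150],[437,115]],z)[:,:2].round().tolist(),"side",w(s,[[329,205],[333,180],[341,150]],z)[:,:2].round().tolist(),"scene",w(c,[[180,280],[215,260],[260,240],[300,222]],z)[:,:2].round().tolist())
E
```

```text
0 wrist [[577.0, 82.0], [581.0, 163.0], [618.0, 210.0]] side [[555.0, 35.0], [568.0, 146.0], [596.0, 297.0]] scene [[659.0, 204.0], [660.0, 97.0], [643.0, -37.0], [628.0, -165.0]]
50 wrist [[564.0, 92.0], [568.0, 165.0], [601.0, 206.0]] side [[554.0, -9.0], [566.0, 97.0], [592.0, 239.0]] scene [[620.0, 216.0], [621.0, 114.0], [605.0, -15.0], [591.0, -137.0]]
100 wrist [[552.0, 103.0], [556.0, 166.0], [585.0, 203.0]] side [[553.0, -54.0], [564.0, 47.0], [589.0, 182.0]] scene [[582.0, 228.0], [582.0, 131.0], [567.0, 8.0], [553.0, -109.0]]
150 wrist [[540.0, 113.0], [543.0, 168.0], [568.0, 199.0]] side [[551.0, -99.0], [562.0, -3.0], [586.0, 125.0]] scene [[543.0, 240.0], [543.0, 148.0], [529.0, 30.0], [516.0, -81.0]]
200 wrist [[528.0, 124.0], [531.0, 170.0], [552.0, 196.0]] side [[550.0, -143.0], [560.0, -53.0], [583.0, 68.0]] scene [[504.0, 253.0], [504.0, 164.0], [491.0, 53.0], [478.0, -53.0]]
250 wrist [[516.0, 134.0], [518.0, 171.0], [535.0, 192.0]] side [[549.0, -188.0], [558.0, -103.0], [580.0, 10.0]] scene [[465.0, 265.0], [465.0, 181.0], [452.0, 75.0], [441.0, -25.0]]
300 wrist [[504.0, 145.0], [506.0, 173.0], [519.0, 189.0]] side [[548.0, -232.0], [557.0, -153.0], [576.0, -47.0]] scene [[426.0, 277.0], [427.0, 198.0], [414.0, 98.0], [403.0, 3.0]]
```

View pics/m3.png

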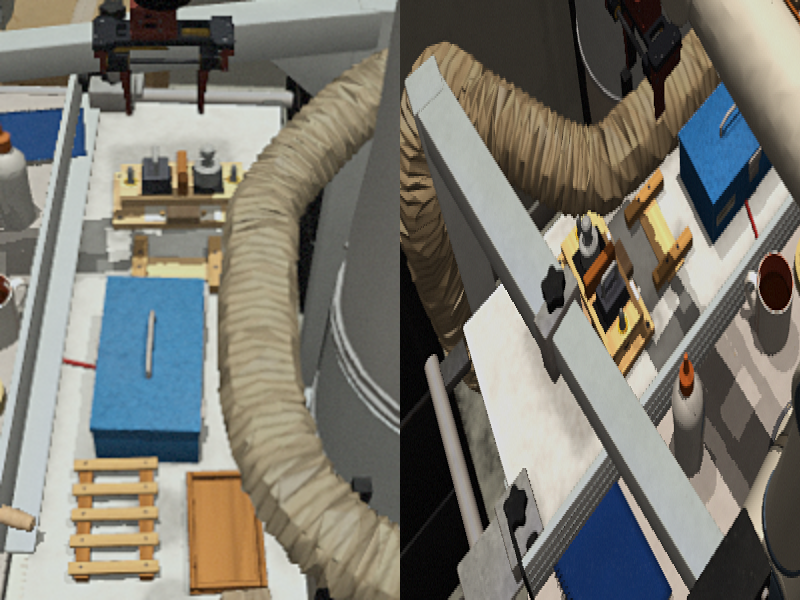

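>>> apply_moves --increments '[{"claw": 0,"dx": 1,"dy": 0.1,"dz": 0.5,"ax": 0,"ay": 0,"az": 0},{"claw": 0,"dx": 1,"dy": 0.1,"dz": 0.5,"ax": 0,"ay": 0,"az": 0},{"claw": 0,"dx": 1,"dy": 0.1,"dz": 0.5,"ax": 0,"ay": 0,"az": 0},{"claw": 0,"dx": 1,"dy": 0.1,"dz": 0.5,"ax": 0,"ay": 0,"az": 0},{"claw": 0,"dx": 0.6,"dy": 0,"dz": 0,"ax": 0,"ay": 0,"az": 0},{"claw": 0,"dx": 0,"dy": 0,"dz": 0,"ax": 0,"ay": 0,"az": 0},{"claw": 0,"dx": 0,"dy": 0,"dz": 0,"ax": 0,"ay": 0,"az": 0}]'

```text
t: 8.05
ee_pos: [474.3, 212.4, 248.6]
tcp_rot: [0.684, 0.729, 0.0, 0.0]
wrist_force: [0.2, 1.0, 0.1]
width: 88.1
finger_force: 0.0
```

```bash
python3 - <<'E'
from h import *
p=read_camera("wrist"); cv2.imwrite("pics/w4.png",p["frame"]); np.save("w4.npy",p,allow_pickle=True)
to([485,222,300],0.06); print(p["origin"])
for t,z in [("bearers",26),("press",18),("caul",51),("caul",84),("lamination",36),("round_weight",123),("block_weight",115)]:
    for d in masks_of(t,p)[:2]:
        c=corners(p,d["mask"],z); print(t,round(d["conf"],2),d["xy"],"ctr",np.round(c[0],1),np.round(c[1]),round(c[2],1))
E
```

```text
tcp [474.4 212.1 248.7] tool y ang 0.063 tilt [ 0.001 -0.    -1.   ] shift [ 0.37  0.45 -2.05] az 0.002630814423395522 j6 0.29
[468.61259789 293.35728383 410.38412906]
bearers 0.9 [322.3, 301.7] ctr [486.8  81.2] [142. 115.] 1.4
press 0.71 [301.6, 146.3] ctr [416.5 231.2] [ 89. 132.] 3.7
caul 0.85 [338.1, 179.8] ctr [489.5 234.3] [209.  94.] 3.4
caul 0.3 [288.9, 194.2] ctr [444.2 226.2] [50. 65.] 4.4
caul 0.85 [338.1, 179.8] ctr [487.5 239.7] [189.  85.] 3.4
caul 0.3 [288.9, 194.2] ctr [446.5 232.3] [45. 59.] 4.4
lamination 0.6 [334.1, 143.7] ctr [485.4 293. ] [55. 24.] 3.7
round_weight 0.75 [378.5, 189.7] ctr [522.  246.1] [41. 42.] 5.3
block_weight 0.79 [292.0, 194.7] ctr [447.6 238.3] [41. 54.] 5.1
```

View pics/w4.png

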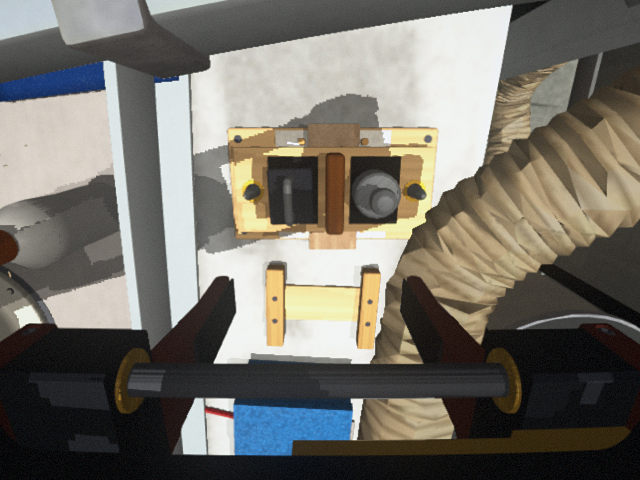

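```bash
python3 - <<'E'
from h import *
p=np.load("w4.npy",allow_pickle=True).item()
def f(n,uv,z): print(n,w(p,uv,z)[:,:2].round(1).tolist())
f("posts",[[252,190],[416,190]],82)
f("base corners",[[229,128],[437,128],[237,236]],18)
f("dowels",[[238,139],[428,139]],28)
f("rib top ends",[[335,154],[335,233]],84)
f("rib L/R",[[327,194],[344,194]],84)
f("bar",[[288,180],[289,222],[288,201]],114)
f("knob",[[382,202]],118)
f("lam top edges",[[307,136],[359,136]],36)
f("bearers",[[276,264],[370,267],[277,348],[368,348]],26)
E
```

```text
posts [[408.7, 236.1], [567.9, 246.3]]
base corners [[371.0, 292.4], [600.7, 307.2], [379.2, 167.9]]
dowels [[383.1, 281.5], [589.3, 294.8]]
rib top ends [[486.4, 275.3], [492.4, 198.4]]
rib L/R [[481.6, 237.1], [498.0, 238.2]]
bar [[445.7, 252.4], [448.1, 214.8], [446.4, 233.9]]
knob [[528.8, 239.0]]
lam top edges [[458.0, 289.3], [513.0, 292.8]]
bearers [[428.2, 137.8], [542.7, 141.1], [432.5, 18.4], [552.9, 25.8]]
```

>>> apply_moves --increments '[{"claw": 0.5,"dx": 0.92,"dy": -1,"dz": 0,"ax": 0,"ay": 0,"az": 0},{"claw": 0.5,"dx": 0,"dy": -0.06,"dz": 0.9,"ax": 0,"ay": 0,"az": 0},{"claw": 0.5,"dx": 0,"dy": 0,"dz": 0.9,"ax": 0,"ay": 0,"az": 0},{"claw": 0.5,"dx": 0,"dy": 0,"dz": 0.9,"ax": 0,"ay": 0,"az": 0},{"claw": 0.5,"dx": 0,"dy": 0,"dz": 0.9,"ax": 0,"ay": 0,"az": 0},{"claw": 0.5,"dx": 0,"dy": 0,"dz": 0.8,"ax": 0,"ay": 0,"az": 0},{"claw": 0.5,"dx": 0,"dy": 0,"dz": 0,"ax": 0,"ay": 0,"az": 0},{"claw": 0.5,"dx": 0,"dy": 0,"dz": 0,"ax": 0,"ay": 0,"az": 0}]'

```text
t: 9.25
ee_pos: [446.2, 233.9, 138.0]
tcp_rot: [0.685, 0.729, -0.0, -0.0]
wrist_force: [-0.3, -0.1, 0.6]
width: 43.8
finger_force: 0.0
```

```bash
python3 - <<'E'
from h import *
p=read_camera("wrist"); cv2.imwrite("pics/w5.png",p["frame"]); np.save("w5.npy",p,allow_pickle=True)
to([446.5,233.5,92],0.064); print(r.get_obs()["width"], px(p,[[446.5,233.5,111],[532,238.7,111],[489.5,236,84]]).round())
for t,z in [("caul",84),("round_weight",123),("block_weight",115)]:
    for d in masks_of(t,p)[:1]:
        c=corners(p,d["mask"],z); print(t,round(d["conf"],2),d["xy"],"ctr",np.round(c[0],1),np.round(c[1]),round(c[2],1))
E
```

```text
tcp [446.6 234.1 138.9] tool y ang 0.063 tilt [ 0.001  0.001 -1.   ] shift [-0.03 -0.01  1.88] az -0.001161219252668877 j6 0.35
43.84504575344125 [[319. 274.]
 [460. 274.]
 [382. 259.]]
caul 0.65 [377.5, 214.0] ctr [482.8 246.2] [182.  82.] 3.7
round_weight 0.58 [439.7, 255.7] ctr [514.5 252.6] [36. 56.] 53.7
block_weight 0.71 [317.8, 252.8] ctr [445.1 242.6] [37. 60.] 5.6
```

View pics/w5.png

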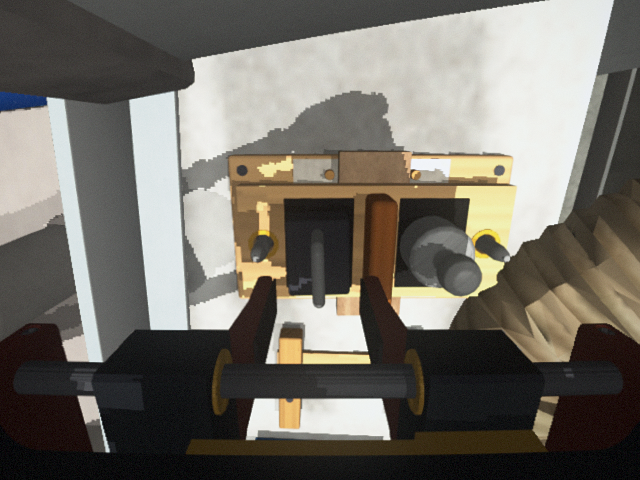

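>>> apply_moves --increments '[{"claw": 0.5,"dx": 0,"dy": 0,"dz": 0.6,"ax": 0,"ay": 0,"az": 0},{"claw": 0.5,"dx": 0,"dy": 0,"dz": 0.7,"ax": 0,"ay": 0,"az": 0},{"claw": 0.5,"dx": 0,"dy": 0,"dz": 0.55,"ax": 0,"ay": 0,"az": 0},{"claw": 0.5,"dx": 0,"dy": 0,"dz": 0,"ax": 0,"ay": 0,"az": 0},{"claw": 0.7,"dx": 0,"dy": 0,"dz": 0,"ax": 0,"ay": 0,"az": 0},{"claw": 0.9,"dx": 0,"dy": 0,"dz": 0,"ax": 0,"ay": 0,"az": 0},{"claw": 1,"dx": 0,"dy": 0,"dz": 0,"ax": 0,"ay": 0,"az": 0},{"claw": 1,"dx": 0,"dy": 0,"dz": 0,"ax": 0,"ay": 0,"az": 0},{"claw": 1,"dx": 0,"dy": 0,"dz": 0,"ax": 0,"ay": 0,"az": 0},{"claw": 1,"dx": 0,"dy": 0,"dz": 0,"ax": 0,"ay": 0,"az": 0}]' --grip_force 45

```text
t: 10.45
ee_pos: [446.4, 234.3, 91.8]
tcp_rot: [0.684, 0.729, 0.0, 0.0]
wrist_force: [-0.4, 1.5, 0.2]
width: 6.4
finger_force: 45.0
```

```bash
python3 - <<'E'
from h import *
o=r.get_obs(); print(o["width"],o["finger_force"],o["wrist_force"].round(1)); to([446.5,233.5,300],0.064)
p=np.load("w5.npy",allow_pickle=True).item(); a=w(p,[[255,260],[506,258]],83); print(a.round(1),a.mean(0),np.linalg.norm(a[1]-a[0]))
E
```

```text
6.423011189218268 44.975404143333435 [-0.4  1.5  0.2]
tcp [446.4 234.3  91.8] tool y ang 0.063 tilt [ 0.001  0.001 -1.   ] shift [-0.03  0.01 -8.33] az -0.0008888936293831584 j6 0.35
[[403.2 229.1  83. ]
 [575.3 241.3  83. ]] [489.27144622 235.1831109   83.        ] 172.57690613743867
```

>>> apply_moves --increments '[{"claw": 1,"dx": 0,"dy": 0,"dz": -0.3,"ax": 0,"ay": 0,"az": 0},{"claw": 1,"dx": 0,"dy": 0,"dz": -0.6,"ax": 0,"ay": 0,"az": 0},{"claw": 1,"dx": 0,"dy": 0,"dz": -0.9,"ax": 0,"ay": 0,"az": 0},{"claw": 1,"dx": 0,"dy": 0,"dz": -0.9,"ax": 0,"ay": 0,"az": 0},{"claw": 1,"dx": 0,"dy": 0,"dz": -1,"ax": 0,"ay": 0,"az": 0},{"claw": 1,"dx": 0,"dy": 0,"dz": -1,"ax": 0,"ay": 0,"az": 0},{"claw": 1,"dx": -0.3,"dy": 0,"dz": -1,"ax": 0,"ay": 0,"az": 0},{"claw": 1,"dx": -0.6,"dy": 0,"dz": -0.6,"ax": 0,"ay": 0,"az": 0},{"claw": 1,"dx": -1,"dy": 0.1,"dz": 0,"ax": 0,"ay": 0,"az": 0},{"claw": 1,"dx": -1,"dy": 0.1,"dz": 0,"ax": 0,"ay": 0,"az": 0},{"claw": 1,"dx": -1,"dy": 0.1,"dz": 0,"ax": 0,"ay": 0,"az": 0},{"claw": 1,"dx": -1,"dy": 0.1,"dz": 0,"ax": 0,"ay": 0,"az": 0}]'

```text
t: 11.65
ee_pos: [463.7, 110.6, 249.0]
tcp_rot: [0.685, 0.729, -0.0, 0.0]
wrist_force: [-0.3, -0.0, -5.2]
width: 6.8
finger_force: 45.0
```

>>> apply_moves --increments '[{"claw": 1,"dx": -1,"dy": 0.1,"dz": 0,"ax": 0,"ay": 0,"az": 0},{"claw": 1,"dx": -1,"dy": 0.1,"dz": 0,"ax": 0,"ay": 0,"az": 0},{"claw": 1,"dx": -1,"dy": 0.1,"dz": 0,"ax": 0,"ay": 0,"az": 0},{"claw": 1,"dx": -1,"dy": 0.1,"dz": 0,"ax": 0,"ay": 0,"az": 0},{"claw": 1,"dx": -1,"dy": 0.1,"dz": 0,"ax": 0,"ay": 0,"az": 0},{"claw": 1,"dx": -1,"dy": 0.1,"dz": 0,"ax": 0,"ay": 0,"az": 0},{"claw": 1,"dx": -1,"dy": 0.1,"dz": 0,"ax": 0,"ay": 0,"az": 0},{"claw": 1,"dx": -1,"dy": 0.1,"dz": 0,"ax": 0,"ay": 0,"az": 0},{"claw": 1,"dx": -1,"dy": 0.1,"dz": 0,"ax": 0,"ay": 0,"az": 0},{"claw": 1,"dx": -1,"dy": 0.1,"dz": 0,"ax": 0,"ay": 0,"az": 0},{"claw": 1,"dx": -1,"dy": 0.1,"dz": 0,"ax": 0,"ay": 0,"az": 0},{"claw": 1,"dx": -1,"dy": 0.1,"dz": 0,"ax": 0,"ay": 0,"az": 0}]'

```text
t: 12.85
ee_pos: [512.1, -186.8, 248.9]
tcp_rot: [0.685, 0.729, -0.0, -0.0]
wrist_force: [-0.3, 0.2, -4.0]
width: 6.6
finger_force: 45.0
```

>>> apply_moves --increments '[{"claw": 1,"dx": -1,"dy": 0.2,"dz": 0,"ax": 0,"ay": 0,"az": 0},{"claw": 1,"dx": -1,"dy": 0.2,"dz": 0,"ax": 0,"ay": 0,"az": 0},{"claw": 1,"dx": -1,"dy": 0.2,"dz": 0,"ax": 0,"ay": 0,"az": 0},{"claw": 1,"dx": -1,"dy": 0.2,"dz": 0,"ax": 0,"ay": 0,"az": 0},{"claw": 1,"dx": -1,"dy": 0.2,"dz": 0,"ax": 0,"ay": 0,"az": 0},{"claw": 1,"dx": -0.8,"dy": 0.15,"dz": 0,"ax": 0,"ay": 0,"az": 0},{"claw": 1,"dx": -0.4,"dy": 0,"dz": 0,"ax": 0,"ay": 0,"az": 0},{"claw": 1,"dx": 0,"dy": 0,"dz": 0,"ax": 0,"ay": 0,"az": 0},{"claw": 1,"dx": 0,"dy": 0,"dz": 0,"ax": 0,"ay": 0,"az": 0}]'

```text
t: 13.75
ee_pos: [550.8, -337.7, 248.9]
tcp_rot: [0.685, 0.729, 0.0, -0.0]
wrist_force: [0.0, -0.9, -3.6]
width: 6.9
finger_force: 45.0
```

```bash
python3 - <<'E'
from h import *
o=r.get_obs(); print(o["width"],o["finger_force"],o["wrist_force"].round(1)); to([552,-346,52],0.064)
p=read_camera("wrist"); s=read_camera("side"); cv2.imwrite("pics/w6.png",p["frame"])
cv2.imwrite("pics/m6.png",np.hstack([cv2.resize(p["frame"],(448,336)),cv2.resize(s["frame"][220:420,230:430],(336,336))]))
for t,z in [("tray",24),("rack",27)]:
    for d in masks_of(t,p)[:1]:
        c=corners(p,d["mask"],z); print(t,round(d["conf"],2),d["xy"],"ctr",np.round(c[0],1),np.round(c[1]),round(c[2],1))
E
```

```text
6.8870366144944315 44.96911346912384 [ 0.  -0.9 -3.6]
tcp [ 550.8 -337.7  248.9] tool y ang 0.063 tilt [-0.     0.001 -1.   ] shift [-0.34  0.03  7.88] az -0.0011499686154679 j6 -0.67
tray 0.6 [321.0, 207.5] ctr [ 554. -334.] [81. 70.] 1.6
rack 0.71 [209.1, 223.8] ctr [ 424.5 -368.9] [113. 164.] 2.9
```

View pics/m6.png

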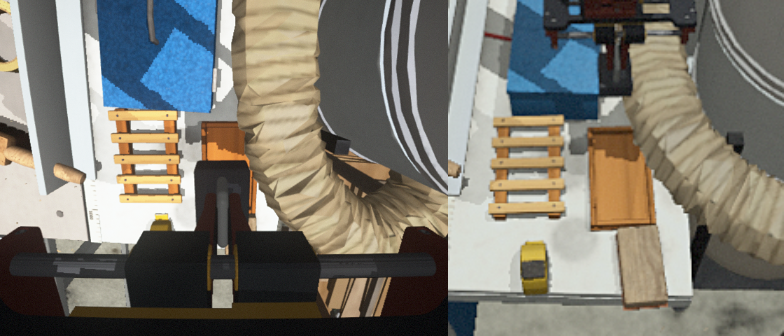

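```bash
python3 - <<'E'
from h import *
p=read_camera("wrist"); print(p["origin"].round() if hasattr(p["origin"],"round") else p["origin"])
for z in (0,50,100,150): print(z,w(p,[[345,150],[350,175],[362,225],[380,275], [455,140],[465,200]],z)[:,:2].round().tolist())
E
```

```text
[ 546. -256.  411.]
0 [[579.0, -274.0], [588.0, -302.0], [608.0, -363.0], [639.0, -429.0], [707.0, -253.0], [732.0, -323.0]]
50 [[575.0, -271.0], [583.0, -297.0], [601.0, -350.0], [628.0, -408.0], [687.0, -254.0], [710.0, -315.0]]
100 [[571.0, -269.0], [577.0, -291.0], [593.0, -337.0], [616.0, -387.0], [668.0, -254.0], [687.0, -307.0]]
150 [[567.0, -267.0], [572.0, -285.0], [585.0, -324.0], [605.0, -366.0], [648.0, -254.0], [664.0, -299.0]]
```

>>> apply_moves --increments '[{"claw": 1,"dx": -0.34,"dy": 0,"dz": 0.5,"ax": 0,"ay": 0,"az": 0},{"claw": 1,"dx": 0,"dy": 0,"dz": 1,"ax": 0,"ay": 0,"az": 0},{"claw": 1,"dx": 0,"dy": 0,"dz": 1,"ax": 0,"ay": 0,"az": 0},{"claw": 1,"dx": 0,"dy": 0,"dz": 1,"ax": 0,"ay": 0,"az": 0},{"claw": 1,"dx": 0,"dy": 0,"dz": 1,"ax": 0,"ay": 0,"az": 0},{"claw": 1,"dx": 0,"dy": 0,"dz": 0.9,"ax": 0,"ay": 0,"az": 0},{"claw": 1,"dx": 0,"dy": 0,"dz": 0.6,"ax": 0,"ay": 0,"az": 0},{"claw": 1,"dx": 0,"dy": 0,"dz": 0.5,"ax": 0,"ay": 0,"az": 0},{"claw": 1,"dx": 0,"dy": 0,"dz": 0.5,"ax": 0,"ay": 0,"az": 0},{"claw": 1,"dx": 0,"dy": 0,"dz": 0.5,"ax": 0,"ay": 0,"az": 0},{"claw": 1,"dx": 0,"dy": 0,"dz": 0.3,"ax": 0,"ay": 0,"az": 0}]'

```text
t: 15.1
ee_pos: [551.6, -346.4, 52.8]
tcp_rot: [0.684, 0.729, -0.0, -0.0]
wrist_force: [0.5, 0.2, -4.8]
width: 7.0
finger_force: 45.0
```

>>> apply_moves --increments '[{"claw": 1,"dx": 0,"dy": 0,"dz": 0.15,"ax": 0,"ay": 0,"az": 0},{"claw": 1,"dx": 0,"dy": 0,"dz": 0.08,"ax": 0,"ay": 0,"az": 0},{"claw": 1,"dx": 0,"dy": 0,"dz": 0.05,"ax": 0,"ay": 0,"az": 0},{"claw": 1,"dx": 0,"dy": 0,"dz": 0,"ax": 0,"ay": 0,"az": 0}]'

```text
t: 15.5
ee_pos: [552.0, -346.6, 47.4]
tcp_rot: [0.684, 0.729, 0.0, 0.0]
wrist_force: [-0.1, -0.0, -3.7]
width: 7.3
finger_force: 45.0
```

>>> apply_moves --increments '[{"claw": 1,"dx": 0,"dy": 0,"dz": 0.05,"ax": 0,"ay": 0,"az": 0},{"claw": 1,"dx": 0,"dy": 0,"dz": 0,"ax": 0,"ay": 0,"az": 0},{"claw": 0.85,"dx": 0,"dy": 0,"dz": 0,"ax": 0,"ay": 0,"az": 0},{"claw": 0.6,"dx": 0,"dy": 0,"dz": 0,"ax": 0,"ay": 0,"az": 0},{"claw": 0.6,"dx": 0,"dy": 0,"dz": 0,"ax": 0,"ay": 0,"az": 0},{"claw": 0.6,"dx": 0,"dy": 0,"dz": -0.4,"ax": 0,"ay": 0,"az": 0},{"claw": 0.6,"dx": 0,"dy": 0,"dz": -0.8,"ax": 0,"ay": 0,"az": 0},{"claw": 0.6,"dx": 0,"dy": 0,"dz": -1,"ax": 0,"ay": 0,"az": 0},{"claw": 0.5,"dx": 0,"dy": 0,"dz": -1,"ax": 0,"ay": 0,"az": 0.143},{"claw": 0.5,"dx": 0,"dy": 0,"dz": -1,"ax": 0,"ay": 0,"az": 0.143},{"claw": 0.5,"dx": 0,"dy": 0,"dz": -1,"ax": 0,"ay": 0,"az": 0.143},{"claw": 0.5,"dx": 0,"dy": 0,"dz": -1,"ax": 0,"ay": 0,"az": 0.143}]'

```text
t: 16.7
ee_pos: [551.8, -346.4, 202.8]
tcp_rot: [0.864, 0.504, 0.0, 0.001]
wrist_force: [-0.1, 0.6, -0.1]
width: 43.9
finger_force: 0.0
```

>>> apply_moves --increments '[{"claw": 0.5,"dx": 0,"dy": 0,"dz": -1,"ax": 0,"ay": 0,"az": 0.143},{"claw": 0.5,"dx": 0,"dy": 0,"dz": -0.7,"ax": 0,"ay": 0,"az": 0.143},{"claw": 0.5,"dx": 0,"dy": 0,"dz": 0,"ax": 0,"ay": 0,"az": 0.143},{"claw": 0.5,"dx": 0,"dy": 0,"dz": 0,"ax": 0,"ay": 0,"az": 0.143},{"claw": 0.5,"dx": 0,"dy": 0,"dz": 0,"ax": 0,"ay": 0,"az": 0.143},{"claw": 0.5,"dx": 0,"dy": 0,"dz": 0,"ax": 0,"ay": 0,"az": 0.143},{"claw": 0.5,"dx": 0,"dy": 0,"dz": 0,"ax": 0,"ay": 0,"az": 0.143},{"claw": 0.5,"dx": 0,"dy": 0,"dz": 0,"ax": 0,"ay": 0,"az": 0}]'

```text
t: 17.5
ee_pos: [551.8, -346.5, 244.1]
tcp_rot: [1.0, 0.03, 0.0, 0.0]
wrist_force: [-0.1, -0.2, -0.2]
width: 43.9
finger_force: 0.0
```

```bash
python3 - <<'E'
from h import *
to([532,238.5,200],0.064-np.pi/2)
p=read_camera("side")
for t,z in [("block_weight",36),("tray",24)]:
    for d in masks_of(t,p)[:2]:
        c=corners(p,d["mask"],z); print(t,round(d["conf"],2),d["xy"],"ctr",np.round(c[0],1),np.round(c[1]),round(c[2],1))
E
```

```text
tcp [ 551.8 -346.5  244.1] tool y ang -1.511 tilt [ 0.001 -0.001 -1.   ] shift [  0.6  -23.41   1.75] az -0.0044474930505418175 j6 0.9
block_weight 0.84 [327.8, 311.6] ctr [ 551. -353.] [44. 72.] 1.4
tray 0.59 [334.2, 333.6] ctr [ 564.1 -389.6] [ 98. 170.] 5.1
```

```bash
python3 - <<'E'
from h import *
p=np.load("w4.npy",allow_pickle=True).item(); q=np.load("w5.npy",allow_pickle=True).item()
s=read_camera("side"); c=read_camera("scene")
for z in (0,100,200,250,300): print(z,"w4",w(p,[[250,58],[350,35],[500,8]],z)[:,:2].round().tolist(),"w5",w(q,[[250,52],[400,28],[550,5]],z)[:,:2].round().tolist(),"side",w(s,[[190,102],[300,92],[380,84]],z)[:,:2].round().tolist(),"scene",w(c,[[40,205],[100,258],[160,310]],z)[:,:2].round().tolist())
cv2.imwrite("pics/m7.png",np.hstack([cv2.resize(s["frame"][40:190,180:380],(400,300)),cv2.resize(c["frame"][190:390,10:277],(400,300))]))
E
```

```text
0 w4 [[390.0, 368.0], [497.0, 397.0], [656.0, 436.0]] w5 [[383.0, 374.0], [500.0, 398.0], [617.0, 424.0]] side [[2.0, 562.0], [433.0, 642.0], [762.0, 716.0]] scene [[1157.0, 389.0], [858.0, 335.0], [608.0, 290.0]]
100 w4 [[409.0, 350.0], [490.0, 372.0], [610.0, 401.0]] w5 [[402.0, 354.0], [480.0, 370.0], [558.0, 388.0]] side [[53.0, 422.0], [443.0, 494.0], [739.0, 560.0]] scene [[1036.0, 397.0], [763.0, 348.0], [535.0, 306.0]]
200 w4 [[428.0, 331.0], [483.0, 347.0], [564.0, 366.0]] w5 [[421.0, 334.0], [461.0, 343.0], [499.0, 351.0]] side [[105.0, 281.0], [452.0, 346.0], [717.0, 405.0]] scene [[916.0, 406.0], [668.0, 361.0], [462.0, 323.0]]
250 w4 [[438.0, 322.0], [480.0, 334.0], [542.0, 349.0]] w5 [[431.0, 325.0], [451.0, 329.0], [470.0, 333.0]] side [[130.0, 211.0], [457.0, 272.0], [705.0, 327.0]] scene [[856.0, 410.0], [621.0, 368.0], [425.0, 332.0]]
300 w4 [[447.0, 313.0], [476.0, 321.0], [519.0, 332.0]] w5 [[441.0, 315.0], [441.0, 315.0], [441.0, 315.0]] side [[156.0, 141.0], [461.0, 198.0], [694.0, 249.0]] scene [[796.0, 414.0], [574.0, 375.0], [388.0, 340.0]]
```

View pics/m7.png

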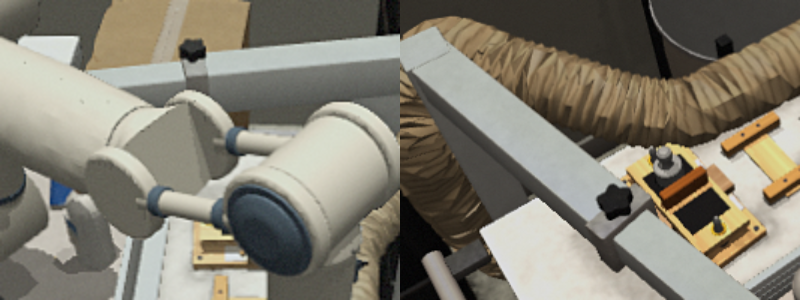

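>>> apply_moves --increments '[{"claw": 0.5,"dx": 0,"dy": -0.5,"dz": 0,"ax": 0,"ay": 0,"az": 0},{"claw": 0.5,"dx": 0,"dy": -1,"dz": 0,"ax": 0,"ay": 0,"az": 0},{"claw": 0.5,"dx": 0,"dy": -1,"dz": 0,"ax": 0,"ay": 0,"az": 0},{"claw": 0.5,"dx": 0,"dy": -1,"dz": 0,"ax": 0,"ay": 0,"az": 0},{"claw": 0.5,"dx": 0,"dy": -1,"dz": 0,"ax": 0,"ay": 0,"az": 0},{"claw": 0.5,"dx": 0,"dy": -1,"dz": 0,"ax": 0,"ay": 0,"az": 0},{"claw": 0.5,"dx": 0,"dy": -1,"dz": 0,"ax": 0,"ay": 0,"az": 0},{"claw": 0.5,"dx": 0,"dy": -1,"dz": 0,"ax": 0,"ay": 0,"az": 0},{"claw": 0.5,"dx": 0,"dy": -1,"dz": 0,"ax": 0,"ay": 0,"az": 0},{"claw": 0.5,"dx": 0,"dy": -1,"dz": 0,"ax": 0,"ay": 0,"az": 0},{"claw": 0.5,"dx": 0,"dy": -1,"dz": 0,"ax": 0,"ay": 0,"az": 0},{"claw": 0.5,"dx": 0,"dy": -1,"dz": 0,"ax": 0,"ay": 0,"az": 0}]'

```text
t: 18.95
ee_pos: [533.7, -57.7, 243.3]
tcp_rot: [1.0, 0.031, 0.0, -0.0]
wrist_force: [0.6, 0.1, 0.5]
width: 43.5
finger_force: 0.0
```

>>> apply_moves --increments '[{"claw": 0.5,"dx": 0.06,"dy": -1,"dz": 0,"ax": 0,"ay": 0,"az": 0},{"claw": 0.5,"dx": 0.06,"dy": -1,"dz": 0,"ax": 0,"ay": 0,"az": 0},{"claw": 0.5,"dx": 0.06,"dy": -1,"dz": 0,"ax": 0,"ay": 0,"az": 0},{"claw": 0.5,"dx": 0.06,"dy": -1,"dz": 0,"ax": 0,"ay": 0,"az": 0},{"claw": 0.5,"dx": 0.06,"dy": -1,"dz": 0,"ax": 0,"ay": 0,"az": 0},{"claw": 0.5,"dx": 0.06,"dy": -1,"dz": 0,"ax": 0,"ay": 0,"az": 0},{"claw": 0.5,"dx": 0.06,"dy": -1,"dz": 0,"ax": 0,"ay": 0,"az": 0},{"claw": 0.5,"dx": 0.06,"dy": -1,"dz": 0,"ax": 0,"ay": 0,"az": 0},{"claw": 0.5,"dx": 0.06,"dy": -1,"dz": 0,"ax": 0,"ay": 0,"az": 0},{"claw": 0.5,"dx": 0.06,"dy": -1,"dz": 0,"ax": 0,"ay": 0,"az": 0},{"claw": 0.5,"dx": 0,"dy": -1,"dz": 0,"ax": 0,"ay": 0,"az": 0},{"claw": 0.5,"dx": 0,"dy": -0.7,"dz": 0,"ax": 0,"ay": 0,"az": 0}]'

```text
t: 20.15
ee_pos: [530.5, 235.3, 243.2]
tcp_rot: [1.0, 0.031, -0.0, -0.0]
wrist_force: [0.0, -0.2, 0.4]
width: 44.4
finger_force: 0.0
```

>>> apply_moves --increments '[{"claw": 0.5,"dx": 0,"dy": -0.2,"dz": 0.5,"ax": 0,"ay": 0,"az": 0},{"claw": 0.5,"dx": 0,"dy": 0,"dz": 1,"ax": 0,"ay": 0,"az": 0},{"claw": 0.5,"dx": 0,"dy": 0,"dz": 1,"ax": 0,"ay": 0,"az": 0},{"claw": 0.5,"dx": 0,"dy": 0,"dz": 0.7,"ax": 0,"ay": 0,"az": 0},{"claw": 0.5,"dx": 0,"dy": 0,"dz": 0.4,"ax": 0,"ay": 0,"az": 0},{"claw": 0.5,"dx": 0,"dy": 0,"dz": 0,"ax": 0,"ay": 0,"az": 0},{"claw": 0.5,"dx": 0,"dy": 0,"dz": 0,"ax": 0,"ay": 0,"az": 0}]'

```text
t: 20.85
ee_pos: [531.3, 238.1, 153.7]
tcp_rot: [1.0, 0.03, 0.0, -0.0]
wrist_force: [0.3, -0.7, 0.2]
width: 44.1
finger_force: 0.0
```

```bash
python3 - <<'E'
from h import *
p=read_camera("wrist"); cv2.imwrite("pics/w8.png",p["frame"]); np.save("w8.npy",p,allow_pickle=True)
to([532,238.5,92],0.064-np.pi/2); print(px(p,[[532,238.5,111],[489.5,236,84]]).round(),p["origin"])
for t,z in [("caul",51),("round_weight",111)]:
    for d in masks_of(t,p)[:1]:
        c=corners(p,d["mask"],z); print(t,round(d["conf"],2),d["xy"],"ctr",np.round(c[0],1),np.round(c[1]),round(c[2],1))
E
```

```text
tcp [531.6 238.3 154.4] tool y ang -1.51 tilt [ 0.002  0.001 -1.   ] shift [ 0.01 -0.01  2.5 ] az -0.003478982784353102 j6 1.87
[[316. 264.]
 [316. 303.]] [612.698119   242.12777091 315.5999921 ]
caul 0.65 [332.1, 277.9] ctr [501.9 236.7] [185.  90.] 3.8
round_weight 0.78 [313.9, 247.2] ctr [542.  239.5] [42. 45.] 56.5
```

View pics/w8.png

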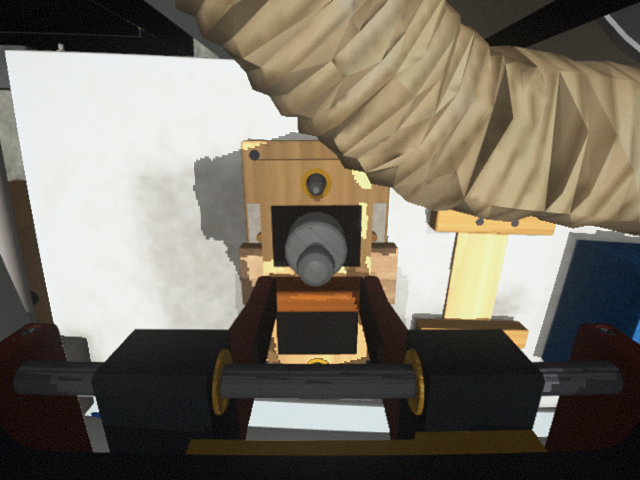

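>>> apply_moves --increments '[{"claw": 0.5,"dx": 0,"dy": 0,"dz": 0.7,"ax": 0,"ay": 0,"az": 0},{"claw": 0.5,"dx": 0,"dy": 0,"dz": 0.9,"ax": 0,"ay": 0,"az": 0},{"claw": 0.5,"dx": 0,"dy": 0,"dz": 0.6,"ax": 0,"ay": 0,"az": 0},{"claw": 0.5,"dx": 0,"dy": 0,"dz": 0.35,"ax": 0,"ay": 0,"az": 0},{"claw": 0.5,"dx": 0,"dy": 0,"dz": 0,"ax": 0,"ay": 0,"az": 0},{"claw": 0.7,"dx": 0,"dy": 0,"dz": 0,"ax": 0,"ay": 0,"az": 0},{"claw": 0.9,"dx": 0,"dy": 0,"dz": 0,"ax": 0,"ay": 0,"az": 0},{"claw": 1,"dx": 0,"dy": 0,"dz": 0,"ax": 0,"ay": 0,"az": 0},{"claw": 1,"dx": 0,"dy": 0,"dz": 0,"ax": 0,"ay": 0,"az": 0},{"claw": 1,"dx": 0,"dy": 0,"dz": 0,"ax": 0,"ay": 0,"az": 0}]' --grip_force 40

```text
t: 22.0
ee_pos: [531.7, 238.9, 90.6]
tcp_rot: [1.0, 0.031, 0.001, -0.001]
wrist_force: [0.5, 2.3, 3.3]
width: 23.0
finger_force: 40.0
```

>>> apply_moves --increments '[{"claw": 1,"dx": 0,"dy": 0,"dz": -0.3,"ax": 0,"ay": 0,"az": 0},{"claw": 1,"dx": 0,"dy": 0,"dz": -0.6,"ax": 0,"ay": 0,"az": 0},{"claw": 1,"dx": 0,"dy": 0,"dz": -0.8,"ax": 0,"ay": 0,"az": 0},{"claw": 1,"dx": 0,"dy": 0,"dz": -0.8,"ax": 0,"ay": 0,"az": 0},{"claw": 1,"dx": 0,"dy": 0,"dz": 0,"ax": 0,"ay": 0,"az": 0}]'

```text
t: 22.5
ee_pos: [532.5, 238.7, 156.0]
tcp_rot: [1.0, 0.03, 0.003, -0.001]
wrist_force: [-0.0, -0.3, -3.2]
width: 23.2
finger_force: 40.0
```

>>> apply_moves --increments '[{"claw": 1,"dx": 0,"dy": 0,"dz": -0.8,"ax": 0,"ay": 0,"az": 0},{"claw": 1,"dx": 0,"dy": 0.2,"dz": -1,"ax": 0,"ay": 0,"az": 0},{"claw": 1,"dx": 0,"dy": 0.5,"dz": -1,"ax": 0,"ay": 0,"az": 0},{"claw": 1,"dx": 0,"dy": 0.8,"dz": -1,"ax": 0,"ay": 0,"az": 0},{"claw": 1,"dx": 0,"dy": 1,"dz": 0,"ax": 0,"ay": 0,"az": 0},{"claw": 1,"dx": 0,"dy": 1,"dz": 0,"ax": 0,"ay": 0,"az": 0},{"claw": 1,"dx": 0,"dy": 1,"dz": 0,"ax": 0,"ay": 0,"az": 0},{"claw": 1,"dx": 0,"dy": 1,"dz": 0,"ax": 0,"ay": 0,"az": 0},{"claw": 1,"dx": 0,"dy": 1,"dz": 0,"ax": 0,"ay": 0,"az": 0},{"claw": 1,"dx": 0,"dy": 1,"dz": 0,"ax": 0,"ay": 0,"az": 0},{"claw": 1,"dx": 0,"dy": 1,"dz": 0,"ax": 0,"ay": 0,"az": 0},{"claw": 1,"dx": 0,"dy": 1,"dz": 0,"ax": 0,"ay": 0,"az": 0}]'

```text
t: 23.7
ee_pos: [545.2, 0.1, 245.8]
tcp_rot: [1.0, 0.03, -0.001, 0.0]
wrist_force: [-0.2, 0.2, -4.5]
width: 23.1
finger_force: 40.0
```

>>> apply_moves --increments '[{"claw": 1,"dx": -0.05,"dy": 1,"dz": 0,"ax": 0,"ay": 0,"az": 0},{"claw": 1,"dx": -0.05,"dy": 1,"dz": 0,"ax": 0,"ay": 0,"az": 0},{"claw": 1,"dx": -0.05,"dy": 1,"dz": 0,"ax": 0,"ay": 0,"az": 0},{"claw": 1,"dx": -0.05,"dy": 1,"dz": 0,"ax": 0,"ay": 0,"az": 0},{"claw": 1,"dx": -0.05,"dy": 1,"dz": 0,"ax": 0,"ay": 0,"az": 0},{"claw": 1,"dx": -0.05,"dy": 1,"dz": 0,"ax": 0,"ay": 0,"az": 0},{"claw": 1,"dx": -0.05,"dy": 1,"dz": 0,"ax": 0,"ay": 0,"az": 0},{"claw": 1,"dx": -0.05,"dy": 1,"dz": 0,"ax": 0,"ay": 0,"az": 0},{"claw": 1,"dx": 0,"dy": 1,"dz": 0,"ax": 0,"ay": 0,"az": 0},{"claw": 1,"dx": 0,"dy": 1,"dz": 0,"ax": 0,"ay": 0,"az": 0},{"claw": 1,"dx": 0,"dy": 1,"dz": 0,"ax": 0,"ay": 0,"az": 0},{"claw": 1,"dx": 0,"dy": 1,"dz": 0,"ax": 0,"ay": 0,"az": 0}]'

```text
t: 24.9
ee_pos: [553.5, -299.8, 245.5]
tcp_rot: [1.0, 0.03, -0.001, -0.001]
wrist_force: [0.4, 0.8, -4.3]
width: 22.9
finger_force: 40.0
```

>>> apply_moves --increments '[{"claw": 1,"dx": 0,"dy": 1,"dz": 0,"ax": 0,"ay": 0,"az": 0},{"claw": 1,"dx": 0,"dy": 1,"dz": 0,"ax": 0,"ay": 0,"az": 0},{"claw": 1,"dx": 0,"dy": 1,"dz": 0,"ax": 0,"ay": 0,"az": 0},{"claw": 1,"dx": 0,"dy": 0.8,"dz": 0,"ax": 0,"ay": 0,"az": 0},{"claw": 1,"dx": 0,"dy": 0.5,"dz": 0,"ax": 0,"ay": 0,"az": 0},{"claw": 1,"dx": 0,"dy": 0,"dz": 0,"ax": 0,"ay": 0,"az": 0},{"claw": 1,"dx": 0,"dy": 0,"dz": 0,"ax": 0,"ay": 0,"az": 0}]'

```text
t: 25.6
ee_pos: [560.4, -405.5, 246.2]
tcp_rot: [1.0, 0.03, -0.0, -0.001]
wrist_force: [0.0, -1.0, -3.4]
width: 23.3
finger_force: 40.0
```

```bash
python3 - <<'E'
from h import *
to([560,-418,46],0.06-np.pi/2); print(r.get_obs()["width"])
p=read_camera("wrist"); 
for t,z in [("tray",24),("block_weight",66),("rack",27)]:
    for d in masks_of(t,p)[:1]:
        c=corners(p,d["mask"],z); print(t,round(d["conf"],2),d["xy"],"ctr",np.round(c[0],1),np.round(c[1]),round(c[2],1))
E
```

```text
tcp [ 560.4 -405.5  246.2] tool y ang -1.51 tilt [-0.001  0.001 -1.   ] shift [-0.04  0.51  8.01] az 0.0009431962436865504 j6 0.83
23.28112060141289
tray 0.92 [324.5, 201.1] ctr [ 566.8 -382.8] [ 96. 164.] 3.5
block_weight 0.61 [421.6, 179.2] ctr [ 601.7 -509.6] [ 58. 102.] 6.1
rack 0.66 [246.4, 293.9] ctr [ 436.6 -327.4] [85. 76.] 3.6
```

>>> apply_moves --increments '[{"claw": 1,"dx": 0,"dy": 0.5,"dz": 0.5,"ax": 0,"ay": 0,"az": 0},{"claw": 1,"dx": 0,"dy": 0,"dz": 1,"ax": 0,"ay": 0,"az": 0},{"claw": 1,"dx": 0,"dy": 0,"dz": 1,"ax": 0,"ay": 0,"az": 0},{"claw": 1,"dx": 0,"dy": 0,"dz": 1,"ax": 0,"ay": 0,"az": 0},{"claw": 1,"dx": 0,"dy": 0,"dz": 1,"ax": 0,"ay": 0,"az": 0},{"claw": 1,"dx": 0,"dy": 0,"dz": 1,"ax": 0,"ay": 0,"az": 0},{"claw": 1,"dx": 0,"dy": 0,"dz": 0.8,"ax": 0,"ay": 0,"az": 0},{"claw": 1,"dx": 0,"dy": 0,"dz": 0.6,"ax": 0,"ay": 0,"az": 0},{"claw": 1,"dx": 0,"dy": 0,"dz": 0.5,"ax": 0,"ay": 0,"az": 0},{"claw": 1,"dx": 0,"dy": 0,"dz": 0.3,"ax": 0,"ay": 0,"az": 0},{"claw": 1,"dx": 0,"dy": 0,"dz": 0.15,"ax": 0,"ay": 0,"az": 0},{"claw": 1,"dx": 0,"dy": 0,"dz": 0.1,"ax": 0,"ay": 0,"az": 0}]'

```text
t: 27.0
ee_pos: [561.4, -418.8, 48.6]
tcp_rot: [1.0, 0.03, 0.0, 0.0]
wrist_force: [-0.0, 0.1, -3.6]
width: 23.0
finger_force: 40.0
```

>>> apply_moves --increments '[{"claw": 1,"dx": 0,"dy": 0,"dz": 0.05,"ax": 0,"ay": 0,"az": 0},{"claw": 1,"dx": 0,"dy": 0,"dz": 0.03,"ax": 0,"ay": 0,"az": 0},{"claw": 1,"dx": 0,"dy": 0,"dz": 0,"ax": 0,"ay": 0,"az": 0}]'

```text
t: 27.3
ee_pos: [561.4, -418.7, 46.7]
tcp_rot: [1.0, 0.03, 0.0, 0.0]
wrist_force: [-1.4, -0.2, -3.2]
width: 23.0
finger_force: 40.0
```

>>> apply_moves --increments '[{"claw": 1,"dx": 0,"dy": 0,"dz": 0.04,"ax": 0,"ay": 0,"az": 0},{"claw": 1,"dx": 0,"dy": 0,"dz": 0,"ax": 0,"ay": 0,"az": 0},{"claw": 0.7,"dx": 0,"dy": 0,"dz": 0,"ax": 0,"ay": 0,"az": 0},{"claw": 0.5,"dx": 0,"dy": 0,"dz": 0,"ax": 0,"ay": 0,"az": 0},{"claw": 0.5,"dx": 0,"dy": 0,"dz": 0,"ax": 0,"ay": 0,"az": 0},{"claw": 0.5,"dx": 0,"dy": 0,"dz": -0.5,"ax": 0,"ay": 0,"az": 0},{"claw": 0.5,"dx": 0,"dy": 0,"dz": -1,"ax": 0,"ay": 0,"az": 0},{"claw": 0.5,"dx": 0,"dy": 0,"dz": -1,"ax": 0,"ay": 0,"az": 0},{"claw": 0.5,"dx": 0,"dy": 0,"dz": -1,"ax": 0,"ay": 0,"az": -0.143},{"claw": 0.5,"dx": 0,"dy": 0,"dz": -1,"ax": 0,"ay": 0,"az": -0.143},{"claw": 0.5,"dx": 0,"dy": 0,"dz": -1,"ax": 0,"ay": 0,"az": -0.143},{"claw": 0.5,"dx": 0,"dy": 0,"dz": -1,"ax": 0,"ay": 0,"az": -0.143}]'

```text
t: 28.5
ee_pos: [561.1, -418.5, 210.3]
tcp_rot: [0.949, 0.314, 0.0, 0.001]
wrist_force: [-0.7, 0.5, 0.0]
width: 43.8
finger_force: 0.0
```

>>> apply_moves --increments '[{"claw": 0.5,"dx": 0,"dy": 0,"dz": -1,"ax": 0,"ay": 0,"az": -0.143},{"claw": 0.5,"dx": 0,"dy": 0,"dz": -0.7,"ax": 0,"ay": 0,"az": -0.143},{"claw": 0.5,"dx": 0,"dy": 0,"dz": 0,"ax": 0,"ay": 0,"az": -0.143},{"claw": 0.5,"dx": 0,"dy": 0,"dz": 0,"ax": 0,"ay": 0,"az": -0.143},{"claw": 0.5,"dx": 0,"dy": 0,"dz": 0,"ax": 0,"ay": 0,"az": -0.143},{"claw": 0.5,"dx": 0,"dy": 0,"dz": 0,"ax": 0,"ay": 0,"az": -0.143},{"claw": 0.5,"dx": 0,"dy": 0,"dz": 0,"ax": 0,"ay": 0,"az": -0.143},{"claw": 0.5,"dx": 0,"dy": 0,"dz": 0,"ax": 0,"ay": 0,"az": 0}]'

```text
t: 29.3
ee_pos: [561.1, -418.6, 251.5]
tcp_rot: [0.684, 0.729, 0.0, 0.001]
wrist_force: [-0.0, -0.4, 0.2]
width: 43.9
finger_force: 0.0
```

```bash
python3 - <<'E'
from h import *
to([489.3,235.5,200],0.066)
p=read_camera("wrist"); cv2.imwrite("pics/w9.png",p["frame"])
for t,z in [("tray",24),("block_weight",66),("round_weight",78),("rack",27)]:
    for d in masks_of(t,p)[:1]:
        c=corners(p,d["mask"],z); print(t,round(d["conf"],2),d["xy"],"ctr",np.round(c[0],1),np.round(c[1]),round(c[2],1))
E
```

```text
tcp [ 561.1 -418.6  251.5] tool y ang 0.064 tilt [ 0.001 -0.001 -1.   ] shift [26.29 -1.19  2.03] az -0.0017609967666341042 j6 -0.75
tray 0.89 [328.3, 181.2] ctr [ 565.1 -383.8] [ 96. 164.] 3.7
block_weight 0.72 [311.0, 142.3] ctr [ 551.1 -348.4] [41. 52.] 3.6
round_weight 0.63 [316.3, 203.5] ctr [ 559.4 -409. ] [42. 42.] 48.9
rack 0.95 [195.3, 150.6] ctr [ 424.6 -371.3] [114. 163.] 3.6
```

View pics/w9.png

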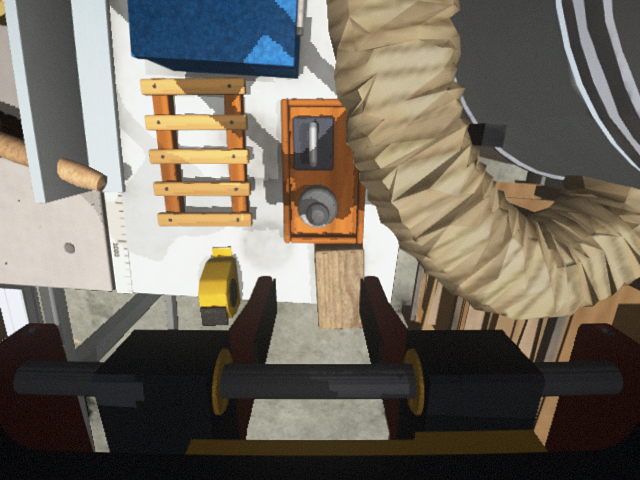

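>>> apply_moves --increments '[{"claw": 0.5,"dx": 0.5,"dy": -0.2,"dz": 0,"ax": 0,"ay": 0,"az": 0},{"claw": 0.5,"dx": 1,"dy": -0.2,"dz": 0,"ax": 0,"ay": 0,"az": 0},{"claw": 0.5,"dx": 1,"dy": -0.2,"dz": 0,"ax": 0,"ay": 0,"az": 0},{"claw": 0.5,"dx": 1,"dy": -0.2,"dz": 0,"ax": 0,"ay": 0,"az": 0},{"claw": 0.5,"dx": 1,"dy": -0.2,"dz": 0,"ax": 0,"ay": 0,"az": 0},{"claw": 0.5,"dx": 1,"dy": -0.2,"dz": 0,"ax": 0,"ay": 0,"az": 0},{"claw": 0.5,"dx": 1,"dy": 0,"dz": 0,"ax": 0,"ay": 0,"az": 0},{"claw": 0.5,"dx": 1,"dy": 0,"dz": 0,"ax": 0,"ay": 0,"az": 0},{"claw": 0.5,"dx": 1,"dy": 0,"dz": 0,"ax": 0,"ay": 0,"az": 0},{"claw": 0.5,"dx": 1,"dy": 0,"dz": 0,"ax": 0,"ay": 0,"az": 0},{"claw": 0.5,"dx": 1,"dy": 0,"dz": 0,"ax": 0,"ay": 0,"az": 0},{"claw": 0.5,"dx": 1,"dy": 0,"dz": 0,"ax": 0,"ay": 0,"az": 0}]'

```text
t: 30.75
ee_pos: [512.9, -132.5, 250.4]
tcp_rot: [0.685, 0.728, 0.0, 0.0]
wrist_force: [-0.9, -0.3, 0.8]
width: 43.9
finger_force: 0.0
```

>>> apply_moves --increments '[{"claw": 0.5,"dx": 1,"dy": 0,"dz": 0,"ax": 0,"ay": 0,"az": 0},{"claw": 0.5,"dx": 1,"dy": 0,"dz": 0,"ax": 0,"ay": 0,"az": 0},{"claw": 0.5,"dx": 1,"dy": 0,"dz": 0,"ax": 0,"ay": 0,"az": 0},{"claw": 0.5,"dx": 1,"dy": 0,"dz": 0,"ax": 0,"ay": 0,"az": 0},{"claw": 0.5,"dx": 1,"dy": 0,"dz": 0,"ax": 0,"ay": 0,"az": 0},{"claw": 0.5,"dx": 1,"dy": 0,"dz": 0,"ax": 0,"ay": 0,"az": 0},{"claw": 0.5,"dx": 1,"dy": 0,"dz": 0,"ax": 0,"ay": 0,"az": 0},{"claw": 0.5,"dx": 1,"dy": 0,"dz": 0,"ax": 0,"ay": 0,"az": 0},{"claw": 0.5,"dx": 1,"dy": 0,"dz": 0,"ax": 0,"ay": 0,"az": 0},{"claw": 0.5,"dx": 1,"dy": 0,"dz": 0,"ax": 0,"ay": 0,"az": 0},{"claw": 0.5,"dx": 1,"dy": 0,"dz": 0.3,"ax": 0,"ay": 0,"az": 0},{"claw": 0.5,"dx": 1,"dy": 0,"dz": 0.5,"ax": 0,"ay": 0,"az": 0}]'

```text
t: 31.95
ee_pos: [494.4, 167.0, 231.2]
tcp_rot: [0.685, 0.728, 0.001, 0.001]
wrist_force: [0.5, -0.2, -0.3]
width: 43.7
finger_force: 0.0
```

>>> apply_moves --increments '[{"claw": 0.5,"dx": 1,"dy": 0,"dz": 0.5,"ax": 0,"ay": 0,"az": 0},{"claw": 0.5,"dx": 1,"dy": 0,"dz": 0.7,"ax": 0,"ay": 0,"az": 0},{"claw": 0.5,"dx": 0.8,"dy": 0,"dz": 1,"ax": 0,"ay": 0,"az": 0},{"claw": 0.5,"dx": 0,"dy": 0,"dz": 1,"ax": 0,"ay": 0,"az": 0},{"claw": 0.5,"dx": 0,"dy": 0,"dz": 0.5,"ax": 0,"ay": 0,"az": 0},{"claw": 0.5,"dx": 0,"dy": 0,"dz": 0,"ax": 0,"ay": 0,"az": 0},{"claw": 0.5,"dx": 0,"dy": 0,"dz": 0,"ax": 0,"ay": 0,"az": 0}]'

```text
t: 32.65
ee_pos: [490.1, 235.5, 138.7]
tcp_rot: [0.685, 0.729, 0.0, 0.0]
wrist_force: [-0.3, 0.1, -0.1]
width: 43.9
finger_force: 0.0
```

```bash
python3 - <<'E'
from h import *
p=read_camera("wrist"); cv2.imwrite("pics/w10.png",p["frame"]); np.save("w10.npy",p,allow_pickle=True)
to([489.3,235.5,57],0.066); print(px(p,[[489.4,235.5,84],[403.5,229.7,84],[575,241.3,84]]).round())
for t,z in [("caul",51),("lamination",36),("press",18)]:
    for d in masks_of(t,p)[:1]:
        c=corners(p,d["mask"],z); print(t,round(d["conf"],2),d["xy"],"ctr",np.round(c[0],1),np.round(c[1]),round(c[2],1))
E
```

```text
tcp [490.5 235.6 139.4] tool y ang 0.062 tilt [ 0.002  0.001 -1.   ] shift [-0.   -0.06  3.29] az -0.004088277539029184 j6 0.32
[[317. 257.]
 [191. 258.]
 [443. 256.]]
caul 0.69 [316.1, 235.5] ctr [489.9 230.8] [209. 105.] 4.0
lamination 0.97 [316.0, 172.9] ctr [485.6 292.6] [55. 24.] 3.5
press 0.77 [284.3, 171.6] ctr [412.6 284.6] [89. 25.] 3.3
```

View pics/w10.png

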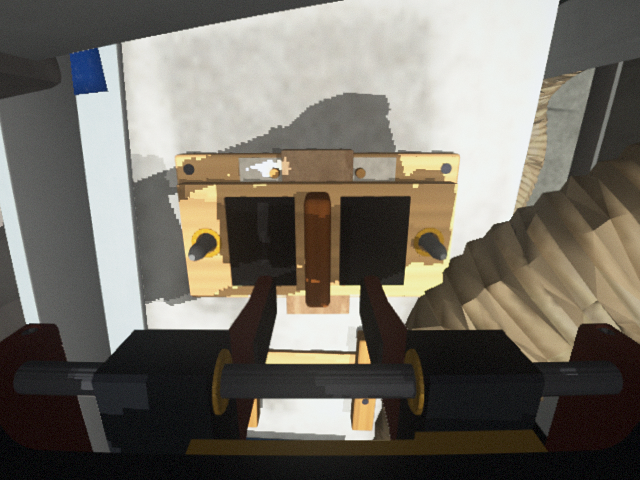

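```bash
python3 - <<'E'
from h import *
a=np.load("w8.npy",allow_pickle=True).item(); b=np.load("w10.npy",allow_pickle=True).item(); c=np.load("w4.npy",allow_pickle=True).item()
for z in (0,50,100,150,200):
    print(z); print(" w8",w(a,[[250,80],[330,150],[400,190],[480,215],[560,220]],z)[:,:2].round().tolist())
    print(" w10",w(b,[[410,320],[430,290],[455,257],[500,220],[560,190],[630,155]],z)[:,:2].round().tolist())
    print(" w4",w(c,[[385,330],[400,265],[425,225],[470,185],[530,140],[600,105]],z)[:,:2].round().tolist())
E
```

```text
0
 w8 [[653.0, 303.0], [599.0, 230.0], [567.0, 162.0], [548.0, 82.0], [548.0, 2.0]]
 w10 [[589.0, 143.0], [604.0, 177.0], [622.0, 212.0], [657.0, 251.0], [707.0, 282.0], [764.0, 318.0]]
 w4 [[579.0, 38.0], [586.0, 136.0], [611.0, 191.0], [658.0, 245.0], [720.0, 303.0], [794.0, 348.0]]
50
 w8 [[647.0, 293.0], [601.0, 232.0], [574.0, 175.0], [558.0, 107.0], [558.0, 40.0]]
 w10 [[572.0, 171.0], [584.0, 200.0], [599.0, 230.0], [629.0, 262.0], [670.0, 288.0], [717.0, 317.0]]
 w4 [[566.0, 69.0], [572.0, 155.0], [593.0, 204.0], [635.0, 251.0], [689.0, 302.0], [755.0, 341.0]]
100
 w8 [[640.0, 284.0], [603.0, 234.0], [581.0, 188.0], [568.0, 133.0], [568.0, 78.0]]
 w10 [[554.0, 200.0], [564.0, 223.0], [576.0, 247.0], [600.0, 273.0], [633.0, 293.0], [671.0, 317.0]]
 w4 [[552.0, 100.0], [558.0, 174.0], [576.0, 216.0], [612.0, 257.0], [659.0, 300.0], [715.0, 335.0]]
150
 w8 [[634.0, 274.0], [605.0, 236.0], [589.0, 200.0], [579.0, 158.0], [579.0, 116.0]]
 w10 [[537.0, 229.0], [544.0, 246.0], [553.0, 264.0], [571.0, 284.0], [596.0, 299.0], [624.0, 317.0]]
 w4 [[539.0, 132.0], [543.0, 193.0], [559.0, 229.0], [589.0, 263.0], [628.0, 299.0], [675.0, 328.0]]
200
 w8 [[628.0, 264.0], [608.0, 238.0], [596.0, 213.0], [589.0, 183.0], [589.0, 154.0]]
 w10 [[519.0, 258.0], [524.0, 270.0], [531.0, 282.0], [542.0, 294.0], [559.0, 305.0], [578.0, 317.0]]
 w4 [[525.0, 163.0], [529.0, 213.0], [541.0, 241.0], [566.0, 269.0], [597.0, 298.0], [636.0, 321.0]]
```

>>> apply_moves --increments '[{"claw": 0.5,"dx": 0,"dy": -0.04,"dz": 0.8,"ax": 0,"ay": 0,"az": 0},{"claw": 0.5,"dx": 0,"dy": 0,"dz": 1,"ax": 0,"ay": 0,"az": 0},{"claw": 0.5,"dx": 0,"dy": 0,"dz": 0.8,"ax": 0,"ay": 0,"az": 0},{"claw": 0.5,"dx": 0,"dy": 0,"dz": 0.5,"ax": 0,"ay": 0,"az": 0},{"claw": 0.5,"dx": 0,"dy": 0,"dz": 0.2,"ax": 0,"ay": 0,"az": 0},{"claw": 0.5,"dx": 0,"dy": 0,"dz": 0,"ax": 0,"ay": 0,"az": 0},{"claw": 0.7,"dx": 0,"dy": 0,"dz": 0,"ax": 0,"ay": 0,"az": 0},{"claw": 0.85,"dx": 0,"dy": 0,"dz": 0,"ax": 0,"ay": 0,"az": 0},{"claw": 1,"dx": 0,"dy": 0,"dz": 0,"ax": 0,"ay": 0,"az": 0},{"claw": 1,"dx": 0,"dy": 0,"dz": 0,"ax": 0,"ay": 0,"az": 0},{"claw": 1,"dx": 0,"dy": 0,"dz": 0,"ax": 0,"ay": 0,"az": 0}]' --grip_force 20

```text
t: 33.95
ee_pos: [489.3, 235.9, 55.9]
tcp_rot: [0.684, 0.729, 0.001, 0.0]
wrist_force: [1.2, -0.0, 2.6]
width: 18.1
finger_force: 20.0
```

```bash
python3 - <<'E'
from h import *
o=r.get_obs(); print(o["width"],o["wrist_force"].round(2),o["ft_torque"].round(2)); to([489.3,235.5,57],0.066)
E
```

```text
18.11971936469021 [ 1.23 -0.04  2.56] [-0.06 -0.17 -0.02]
tcp [489.3 235.9  55.9] tool y ang 0.063 tilt [ 0.001  0.001 -1.   ] shift [-0.02 -0.   -0.04] az -0.0030006434786036262 j6 0.32
```

>>> apply_moves --increments '[{"claw": 1,"dx": 0,"dy": 0,"dz": 0,"ax": 0,"ay": 0,"az": 0},{"claw": 1,"dx": 0,"dy": 0,"dz": -0.1,"ax": 0,"ay": 0,"az": 0},{"claw": 1,"dx": 0,"dy": 0,"dz": -0.2,"ax": 0,"ay": 0,"az": 0},{"claw": 1,"dx": 0,"dy": 0,"dz": -0.4,"ax": 0,"ay": 0,"az": 0},{"claw": 1,"dx": 0,"dy": 0,"dz": -0.4,"ax": 0,"ay": 0,"az": 0},{"claw": 1,"dx": 0,"dy": 0,"dz": 0,"ax": 0,"ay": 0,"az": 0}]' --grip_force 50

```text
t: 34.55
ee_pos: [489.7, 236.1, 85.1]
tcp_rot: [0.684, 0.729, 0.001, 0.001]
wrist_force: [0.5, 0.2, -4.1]
width: 17.7
finger_force: 50.0
```

```bash
python3 - <<'E'
from h import *
o=r.get_obs(); print(o["width"],o["wrist_force"].round(2),o["ft_torque"].round(2)); to([489.3,235.5,57],0.066)
E
```

```text
17.686623040234323 [ 0.54  0.19 -4.1 ] [-0.01 -0.14 -0.02]
tcp [489.7 236.1  85.1] tool y ang 0.063 tilt [ 0.003  0.001 -1.   ] shift [-0.03 -0.02  1.12] az -0.0029641983020101126 j6 0.32
```

>>> apply_moves --increments '[{"claw": 1,"dx": 0,"dy": 0,"dz": -0.6,"ax": 0,"ay": 0,"az": 0},{"claw": 1,"dx": 0,"dy": 0,"dz": -0.8,"ax": 0,"ay": 0,"az": 0},{"claw": 1,"dx": 0,"dy": 0,"dz": -0.6,"ax": 0,"ay": 0,"az": 0},{"claw": 1,"dx": -0.4,"dy": -0.1,"dz": 0,"ax": 0,"ay": 0,"az": 0},{"claw": 1,"dx": -0.8,"dy": -0.14,"dz": 0,"ax": 0,"ay": 0,"az": 0},{"claw": 1,"dx": -1,"dy": -0.14,"dz": 0,"ax": 0,"ay": 0,"az": 0},{"claw": 1,"dx": -1,"dy": -0.14,"dz": 0,"ax": 0,"ay": 0,"az": 0},{"claw": 1,"dx": -1,"dy": -0.14,"dz": 0,"ax": 0,"ay": 0,"az": 0},{"claw": 1,"dx": -1,"dy": -0.14,"dz": 0,"ax": 0,"ay": 0,"az": 0},{"claw": 1,"dx": -0.7,"dy": -0.14,"dz": 0,"ax": 0,"ay": 0,"az": 0},{"claw": 1,"dx": -0.3,"dy": 0,"dz": 0,"ax": 0,"ay": 0,"az": 0},{"claw": 1,"dx": 0,"dy": 0,"dz": 0,"ax": 0,"ay": 0,"az": 0}]'

```text
t: 35.75
ee_pos: [474.9, 78.6, 132.3]
tcp_rot: [0.685, 0.728, -0.0, -0.0]
wrist_force: [-0.8, 0.4, -3.8]
width: 17.8
finger_force: 50.0
```

```bash
python3 - <<'E'
from h import *
o=r.get_obs(); print(o["width"],o["wrist_force"].round(2)); to([477,80,46],0.063)
for n in ("scene","side"):
    p=read_camera(n)
    for t,z in [("caul",118),("bearers",26)]:
        for d in masks_of(t,p)[:1]:
            c=corners(p,d["mask"],z); print(n,t,round(d["conf"],2),d["xy"],"ctr",np.round(c[0],1),np.round(c[1]),round(c[2],1))
E
```

```text
17.825910029149195 [-0.8   0.37 -3.84]
tcp [474.9  78.6 132.3] tool y ang 0.061 tilt [-0. -0. -1.] shift [0.05 0.09 3.45] az -0.0017354175281822926 j6 0.03
scene caul 0.73 [262.8, 278.0] ctr [476.2  77.8] [219.  97.] 3.9
scene bearers 0.79 [255.9, 301.1] ctr [476.8  80.4] [161. 113.] 1.6
side caul 0.64 [304.5, 169.8] ctr [474.4  93.2] [207. 127.] 2.1
side bearers 0.89 [310.1, 189.1] ctr [486.6  70.9] [117. 139.] 85.2
```

>>> apply_moves --increments '[{"claw": 1,"dx": 0.05,"dy": 0.12,"dz": 0.5,"ax": 0,"ay": 0,"az": 0},{"claw": 1,"dx": 0,"dy": 0,"dz": 0.7,"ax": 0,"ay": 0,"az": 0},{"claw": 1,"dx": 0,"dy": 0,"dz": 0.7,"ax": 0,"ay": 0,"az": 0},{"claw": 1,"dx": 0,"dy": 0,"dz": 0.6,"ax": 0,"ay": 0,"az": 0},{"claw": 1,"dx": 0,"dy": 0,"dz": 0.5,"ax": 0,"ay": 0,"az": 0},{"claw": 1,"dx": 0,"dy": 0,"dz": 0.2,"ax": 0,"ay": 0,"az": 0},{"claw": 1,"dx": 0,"dy": 0,"dz": 0,"ax": 0,"ay": 0,"az": 0}]'

```text
t: 36.75
ee_pos: [477.5, 81.0, 51.7]
tcp_rot: [0.684, 0.729, -0.001, -0.001]
wrist_force: [0.5, -0.1, -2.4]
width: 17.6
finger_force: 50.0
```

>>> apply_moves --increments '[{"claw": 1,"dx": 0,"dy": 0,"dz": 0.1,"ax": 0,"ay": 0,"az": 0},{"claw": 1,"dx": 0,"dy": 0,"dz": 0.06,"ax": 0,"ay": 0,"az": 0},{"claw": 1,"dx": 0,"dy": 0,"dz": 0,"ax": 0,"ay": 0,"az": 0}]'

```text
t: 37.05
ee_pos: [478.3, 81.0, 49.0]
tcp_rot: [0.684, 0.729, 0.0, 0.0]
wrist_force: [0.1, -0.8, -3.4]
width: 17.7
finger_force: 50.0
```

>>> apply_moves --increments '[{"claw": 1,"dx": 0,"dy": 0,"dz": 0.05,"ax": 0,"ay": 0,"az": 0},{"claw": 1,"dx": 0,"dy": 0,"dz": 0.04,"ax": 0,"ay": 0,"az": 0},{"claw": 1,"dx": 0,"dy": 0,"dz": 0,"ax": 0,"ay": 0,"az": 0}]'

```text
t: 37.35
ee_pos: [478.0, 81.0, 46.3]
tcp_rot: [0.684, 0.729, -0.0, -0.0]
wrist_force: [0.4, 0.4, -3.1]
width: 17.8
finger_force: 50.0
```

>>> apply_moves --increments '[{"claw": 1,"dx": 0,"dy": 0,"dz": 0.04,"ax": 0,"ay": 0,"az": 0},{"claw": 1,"dx": 0,"dy": 0,"dz": 0.03,"ax": 0,"ay": 0,"az": 0},{"claw": 1,"dx": 0,"dy": 0,"dz": 0,"ax": 0,"ay": 0,"az": 0}]'

```text
t: 37.65
ee_pos: [478.1, 81.0, 45.8]
tcp_rot: [0.684, 0.729, 0.0, 0.0]
wrist_force: [-3.6, -0.2, 4.7]
width: 17.7
finger_force: 50.0
```

>>> apply_moves --increments '[{"claw": 0.8,"dx": 0,"dy": 0,"dz": 0,"ax": 0,"ay": 0,"az": 0},{"claw": 0.6,"dx": 0,"dy": 0,"dz": 0,"ax": 0,"ay": 0,"az": 0},{"claw": 0.6,"dx": 0,"dy": 0,"dz": 0,"ax": 0,"ay": 0,"az": 0},{"claw": 0.6,"dx": 0,"dy": 0,"dz": -0.4,"ax": 0,"ay": 0,"az": 0},{"claw": 0.6,"dx": 0,"dy": 0,"dz": -0.8,"ax": 0,"ay": 0,"az": 0},{"claw": 0.6,"dx": 0,"dy": 0,"dz": -1,"ax": 0,"ay": 0,"az": 0},{"claw": 0.4,"dx": 0,"dy": 0,"dz": -1,"ax": 0,"ay": 0,"az": 0},{"claw": 0.2,"dx": 0,"dy": 0,"dz": -1,"ax": 0,"ay": 0,"az": 0},{"claw": 0,"dx": 0.5,"dy": 0,"dz": -1,"ax": 0,"ay": 0,"az": 0},{"claw": 0,"dx": 0.8,"dy": 0.1,"dz": 0,"ax": 0,"ay": 0,"az": 0},{"claw": 0,"dx": 1,"dy": 0.15,"dz": 0,"ax": 0,"ay": 0,"az": 0},{"claw": 0,"dx": 1,"dy": 0.15,"dz": 0,"ax": 0,"ay": 0,"az": 0}]'

```text
t: 38.85
ee_pos: [483.2, 164.8, 175.8]
tcp_rot: [0.685, 0.729, 0.001, 0.0]
wrist_force: [-0.9, 0.8, 0.7]
width: 80.1
finger_force: 0.0
```

>>> apply_moves --increments '[{"claw": 0,"dx": 1,"dy": 0.15,"dz": 0,"ax": 0,"ay": 0,"az": 0},{"claw": 0,"dx": 1,"dy": 0.15,"dz": 0,"ax": 0,"ay": 0,"az": 0},{"claw": 0,"dx": 0.8,"dy": 0.1,"dz": 0,"ax": 0,"ay": 0,"az": 0},{"claw": 0,"dx": 0,"dy": 0,"dz": 0,"ax": 0,"ay": 0,"az": 0},{"claw": 0,"dx": 0,"dy": 0,"dz": 0,"ax": 0,"ay": 0,"az": 0}]'

```text
t: 39.35
ee_pos: [488.4, 234.4, 175.0]
tcp_rot: [0.684, 0.729, -0.0, 0.0]
wrist_force: [0.1, -0.1, 0.5]
width: 87.8
finger_force: 0.0
```

```bash
python3 - <<'E'
from h import *
p=read_camera("wrist"); cv2.imwrite("pics/w11.png",p["frame"]); np.save("w11.npy",p,allow_pickle=True)
to([489.3,235.3,21],0.064); print(r.get_obs()["width"])
for t,z in [("caul",41),("lamination",36),("press",18),("bearers",26)]:
    for d in masks_of(t,p)[:1]:
        c=corners(p,d["mask"],z); print(t,round(d["conf"],2),d["xy"],"ctr",np.round(c[0],1),np.round(c[1]),round(c[2],1))
E
```

```text
tcp [488.5 234.  175. ] tool y ang 0.063 tilt [ 0. -0. -1.] shift [0.05 0.04 6.16] az -0.0009928436790638262 j6 0.32
87.95471342727451
caul 0.95 [302.2, 343.4] ctr [478.1 111.1] [177.  51.] 3.6
lamination 0.83 [319.5, 219.5] ctr [489.3 234.5] [ 55. 140.] 3.7
press 0.79 [290.4, 213.3] ctr [416.6 231.9] [ 88. 129.] 3.9
bearers 0.65 [262.3, 315.1] ctr [427.6 132.9] [23. 18.] 3.8
```

View pics/w11.png

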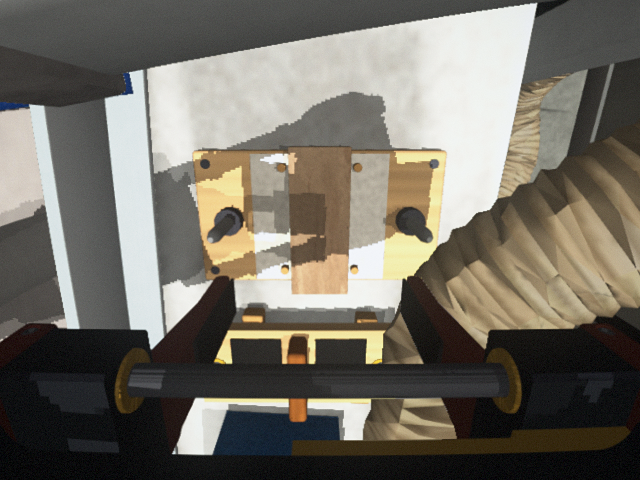

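>>> apply_moves --increments '[{"claw": 0,"dx": 0.02,"dy": 0.04,"dz": 0.7,"ax": 0,"ay": 0,"az": 0},{"claw": 0,"dx": 0,"dy": 0,"dz": 1,"ax": 0,"ay": 0,"az": 0},{"claw": 0,"dx": 0,"dy": 0,"dz": 1,"ax": 0,"ay": 0,"az": 0},{"claw": 0,"dx": 0,"dy": 0,"dz": 1,"ax": 0,"ay": 0,"az": 0},{"claw": 0,"dx": 0,"dy": 0,"dz": 1,"ax": 0,"ay": 0,"az": 0},{"claw": 0,"dx": 0,"dy": 0,"dz": 0.8,"ax": 0,"ay": 0,"az": 0},{"claw": 0,"dx": 0,"dy": 0,"dz": 0.4,"ax": 0,"ay": 0,"az": 0},{"claw": 0,"dx": 0,"dy": 0,"dz": 0.2,"ax": 0,"ay": 0,"az": 0},{"claw": 0,"dx": 0,"dy": 0,"dz": 0,"ax": 0,"ay": 0,"az": 0}]'

```text
t: 40.5
ee_pos: [489.4, 234.8, 22.2]
tcp_rot: [0.685, 0.729, -0.0, -0.0]
wrist_force: [1.1, 0.7, 0.4]
width: 87.7
finger_force: 0.0
```

>>> apply_moves --increments '[{"claw": 0.2,"dx": 0,"dy": 0,"dz": 0,"ax": 0,"ay": 0,"az": 0},{"claw": 0.4,"dx": 0,"dy": 0,"dz": 0,"ax": 0,"ay": 0,"az": 0},{"claw": 0.6,"dx": 0,"dy": 0,"dz": 0,"ax": 0,"ay": 0,"az": 0},{"claw": 0.6,"dx": 0,"dy": 0,"dz": 0,"ax": 0,"ay": 0,"az": 0},{"claw": 0.6,"dx": 0,"dy": 0,"dz": 0,"ax": 0,"ay": 0,"az": 0}]' --grip_force 25

```text
t: 41.0
ee_pos: [489.5, 235.1, 22.5]
tcp_rot: [0.684, 0.729, 0.0, 0.0]
wrist_force: [0.4, 0.0, 0.6]
width: 54.6
finger_force: 25.0
```

>>> apply_moves --increments '[{"claw": 0.6,"dx": 0,"dy": 0,"dz": -0.3,"ax": 0,"ay": 0,"az": 0},{"claw": 0.6,"dx": 0,"dy": 0,"dz": -0.6,"ax": 0,"ay": 0,"az": 0},{"claw": 0.6,"dx": 0,"dy": 0,"dz": -1,"ax": 0,"ay": 0,"az": 0},{"claw": 0.6,"dx": 0,"dy": 0,"dz": -1,"ax": 0,"ay": 0,"az": 0},{"claw": 0.6,"dx": 0,"dy": 0,"dz": -1,"ax": 0,"ay": 0,"az": 0},{"claw": 0.6,"dx": 0,"dy": 0,"dz": -1,"ax": 0,"ay": 0,"az": 0},{"claw": 0.6,"dx": -0.3,"dy": 0,"dz": -1,"ax": 0,"ay": 0,"az": 0},{"claw": 0.6,"dx": -0.6,"dy": 0,"dz": -1,"ax": 0,"ay": 0,"az": 0},{"claw": 0.6,"dx": -1,"dy": -0.2,"dz": -0.5,"ax": 0,"ay": 0,"az": 0},{"claw": 0.6,"dx": -1,"dy": -0.2,"dz": 0,"ax": 0,"ay": 0,"az": 0},{"claw": 0.6,"dx": -1,"dy": -0.2,"dz": 0,"ax": 0,"ay": 0,"az": 0},{"claw": 0.6,"dx": -1,"dy": -0.2,"dz": 0,"ax": 0,"ay": 0,"az": 0}]'

```text
t: 42.2
ee_pos: [476.9, 110.6, 208.8]
tcp_rot: [0.684, 0.729, 0.001, 0.001]
wrist_force: [0.6, -0.7, -1.8]
width: 54.5
finger_force: 25.0
```

>>> apply_moves --increments '[{"claw": 0.6,"dx": -1,"dy": -0.2,"dz": 0,"ax": 0,"ay": 0,"az": 0},{"claw": 0.6,"dx": -1,"dy": -0.2,"dz": 0,"ax": 0,"ay": 0,"az": 0},{"claw": 0.6,"dx": -1,"dy": -0.2,"dz": 0,"ax": 0,"ay": 0,"az": 0},{"claw": 0.6,"dx": -1,"dy": -0.2,"dz": 0,"ax": 0,"ay": 0,"az": 0},{"claw": 0.6,"dx": -1,"dy": -0.2,"dz": 0,"ax": 0,"ay": 0,"az": 0},{"claw": 0.6,"dx": -1,"dy": -0.2,"dz": 0,"ax": 0,"ay": 0,"az": 0},{"claw": 0.6,"dx": -1,"dy": -0.2,"dz": 0,"ax": 0,"ay": 0,"az": 0},{"claw": 0.6,"dx": -1,"dy": -0.2,"dz": 0,"ax": 0,"ay": 0,"az": 0},{"claw": 0.6,"dx": -1,"dy": -0.2,"dz": 0,"ax": 0,"ay": 0,"az": 0},{"claw": 0.6,"dx": -1,"dy": -0.2,"dz": 0,"ax": 0,"ay": 0,"az": 0},{"claw": 0.6,"dx": -1,"dy": -0.2,"dz": 0,"ax": 0,"ay": 0,"az": 0},{"claw": 0.6,"dx": -1,"dy": -0.2,"dz": 0,"ax": 0,"ay": 0,"az": 0}]'

```text
t: 43.4
ee_pos: [435.8, -192.7, 208.6]
tcp_rot: [0.685, 0.729, 0.0, 0.001]
wrist_force: [0.2, 1.3, -0.2]
width: 54.8
finger_force: 25.0
```

>>> apply_moves --increments '[{"claw": 0.6,"dx": -1,"dy": -0.2,"dz": 0,"ax": 0,"ay": 0,"az": 0},{"claw": 0.6,"dx": -1,"dy": -0.2,"dz": 0,"ax": 0,"ay": 0,"az": 0},{"claw": 0.6,"dx": -1,"dy": -0.2,"dz": 0,"ax": 0,"ay": 0,"az": 0},{"claw": 0.6,"dx": -1,"dy": -0.2,"dz": 0,"ax": 0,"ay": 0,"az": 0},{"claw": 0.6,"dx": -1,"dy": -0.1,"dz": 0,"ax": 0,"ay": 0,"az": 0},{"claw": 0.6,"dx": -1,"dy": 0,"dz": 0,"ax": 0,"ay": 0,"az": 0},{"claw": 0.6,"dx": -0.7,"dy": 0,"dz": 0,"ax": 0,"ay": 0,"az": 0},{"claw": 0.6,"dx": -0.4,"dy": 0,"dz": 0,"ax": 0,"ay": 0,"az": 0},{"claw": 0.6,"dx": 0,"dy": 0,"dz": 0,"ax": 0,"ay": 0,"az": 0},{"claw": 0.6,"dx": 0,"dy": 0,"dz": 0,"ax": 0,"ay": 0,"az": 0}]'

```text
t: 44.4
ee_pos: [424.9, -369.8, 207.6]
tcp_rot: [0.684, 0.729, 0.0, 0.0]
wrist_force: [-0.2, -0.4, -0.7]
width: 54.9
finger_force: 25.0
```

```bash
python3 - <<'E'
from h import *
p=read_camera("wrist"); cv2.imwrite("pics/w12.png",p["frame"])
to([424.6,-371.3,32],0.064); print(r.get_obs()["width"])
for t,z in [("lamination",202),("rack",27)]:
    for d in masks_of(t,p)[:1]:
        c=corners(p,d["mask"],z); print(t,round(d["conf"],2),d["xy"],"ctr",np.round(c[0],1),np.round(c[1]),round(c[2],1))
E
```

```text
tcp [ 424.9 -369.5  207.6] tool y ang 0.064 tilt [ 0.  0. -1.] shift [-0.07 -0.02  7.02] az -0.0004205353457054084 j6 -0.84
54.51613790779354
lamination 0.76 [318.6, 267.1] ctr [ 423.7 -359. ] [ 62. 117.] 3.7
rack 0.96 [318.0, 144.3] ctr [ 419.5 -300.9] [111.  25.] 4.3
```

>>> apply_moves --increments '[{"claw": 0.6,"dx": -0.07,"dy": 0,"dz": 0.6,"ax": 0,"ay": 0,"az": 0},{"claw": 0.6,"dx": 0,"dy": 0,"dz": 1,"ax": 0,"ay": 0,"az": 0},{"claw": 0.6,"dx": 0,"dy": 0,"dz": 1,"ax": 0,"ay": 0,"az": 0},{"claw": 0.6,"dx": 0,"dy": 0,"dz": 1,"ax": 0,"ay": 0,"az": 0},{"claw": 0.6,"dx": 0,"dy": 0,"dz": 1,"ax": 0,"ay": 0,"az": 0},{"claw": 0.6,"dx": 0,"dy": 0,"dz": 1,"ax": 0,"ay": 0,"az": 0},{"claw": 0.6,"dx": 0,"dy": 0,"dz": 0.7,"ax": 0,"ay": 0,"az": 0},{"claw": 0.6,"dx": 0,"dy": 0,"dz": 0.4,"ax": 0,"ay": 0,"az": 0},{"claw": 0.6,"dx": 0,"dy": 0,"dz": 0.2,"ax": 0,"ay": 0,"az": 0},{"claw": 0.6,"dx": 0,"dy": 0,"dz": 0.08,"ax": 0,"ay": 0,"az": 0},{"claw": 0.6,"dx": 0,"dy": 0,"dz": 0,"ax": 0,"ay": 0,"az": 0}]'

```text
t: 45.65
ee_pos: [425.2, -372.2, 33.2]
tcp_rot: [0.684, 0.729, 0.0, 0.001]
wrist_force: [0.1, -0.3, -1.8]
width: 54.7
finger_force: 25.0
```

>>> apply_moves --increments '[{"claw": 0.6,"dx": 0,"dy": 0,"dz": 0.04,"ax": 0,"ay": 0,"az": 0},{"claw": 0.6,"dx": 0,"dy": 0,"dz": 0.02,"ax": 0,"ay": 0,"az": 0},{"claw": 0.6,"dx": 0,"dy": 0,"dz": 0,"ax": 0,"ay": 0,"az": 0}]'

```text
t: 45.95
ee_pos: [425.1, -372.2, 31.6]
tcp_rot: [0.684, 0.729, 0.0, 0.0]
wrist_force: [0.6, 0.9, -0.5]
width: 54.5
finger_force: 25.0
```

>>> apply_moves --increments '[{"claw": 0.6,"dx": 0,"dy": 0,"dz": 0.02,"ax": 0,"ay": 0,"az": 0},{"claw": 0.3,"dx": 0,"dy": 0,"dz": 0,"ax": 0,"ay": 0,"az": 0},{"claw": 0.1,"dx": 0,"dy": 0,"dz": 0,"ax": 0,"ay": 0,"az": 0},{"claw": 0.1,"dx": 0,"dy": 0,"dz": 0,"ax": 0,"ay": 0,"az": 0},{"claw": 0.1,"dx": 0,"dy": 0,"dz": -0.5,"ax": 0,"ay": 0,"az": 0},{"claw": 0.1,"dx": 0,"dy": 0,"dz": -1,"ax": 0,"ay": 0,"az": 0},{"claw": 0.3,"dx": 0,"dy": 0,"dz": -1,"ax": 0,"ay": 0,"az": 0},{"claw": 0.5,"dx": 0,"dy": 0,"dz": -1,"ax": 0,"ay": 0,"az": 0},{"claw": 0.5,"dx": 0,"dy": 0,"dz": -1,"ax": 0,"ay": 0,"az": 0},{"claw": 0.5,"dx": 0,"dy": 0,"dz": -1,"ax": 0,"ay": 0,"az": 0},{"claw": 0.5,"dx": 0,"dy": 0,"dz": -1,"ax": 0,"ay": 0,"az": 0},{"claw": 0.5,"dx": 0,"dy": 0,"dz": -1,"ax": 0,"ay": 0,"az": 0}]'

```text
t: 47.15
ee_pos: [424.9, -371.9, 220.3]
tcp_rot: [0.684, 0.729, 0.0, 0.001]
wrist_force: [0.2, -0.1, -0.7]
width: 43.7
finger_force: 0.0
```

```bash
python3 - <<'E'
from h import *
p=read_camera("wrist"); cv2.imwrite("pics/w13.png",p["frame"])
to([478.1,81,46],0.064); print(r.get_obs()["width"])
for t,z in [("lamination",45),("rack",27),("tray",24)]:
    for d in masks_of(t,p)[:1]:
        c=corners(p,d["mask"],z); print(t,round(d["conf"],2),d["xy"],"ctr",np.round(c[0],1),np.round(c[1]),round(c[2],1))
E
```

```text
tcp [ 425.7 -372.8  225.4] tool y ang 0.063 tilt [ 0.006 -0.006 -1.   ] shift [18.03  3.2   7.09] az -0.0009680042168329628 j6 -0.84
43.999949197875736
lamination 0.66 [317.1, 211.2] ctr [ 424.8 -372.9] [ 57. 141.] 3.7
rack 0.82 [289.2, 191.4] ctr [ 423.3 -370.2] [112. 163.] 3.3
tray 0.96 [443.4, 231.4] ctr [ 562.3 -383. ] [102. 164.] 4.0
```

View pics/w13.png

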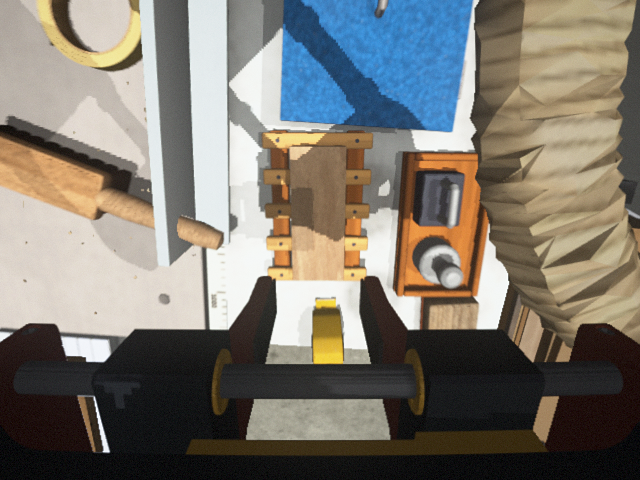

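>>> apply_moves --increments '[{"claw": 0.5,"dx": 0.5,"dy": 0.2,"dz": 0,"ax": 0,"ay": 0,"az": 0},{"claw": 0.5,"dx": 1,"dy": 0.2,"dz": 0,"ax": 0,"ay": 0,"az": 0},{"claw": 0.5,"dx": 1,"dy": 0.2,"dz": 0,"ax": 0,"ay": 0,"az": 0},{"claw": 0.5,"dx": 1,"dy": 0.2,"dz": 0,"ax": 0,"ay": 0,"az": 0},{"claw": 0.5,"dx": 1,"dy": 0.2,"dz": 0,"ax": 0,"ay": 0,"az": 0},{"claw": 0.5,"dx": 1,"dy": 0.2,"dz": 0,"ax": 0,"ay": 0,"az": 0},{"claw": 0.5,"dx": 1,"dy": 0.2,"dz": 0,"ax": 0,"ay": 0,"az": 0},{"claw": 0.5,"dx": 1,"dy": 0.2,"dz": 0,"ax": 0,"ay": 0,"az": 0},{"claw": 0.5,"dx": 1,"dy": 0.2,"dz": 0,"ax": 0,"ay": 0,"az": 0},{"claw": 0.5,"dx": 1,"dy": 0.2,"dz": 0,"ax": 0,"ay": 0,"az": 0},{"claw": 0.5,"dx": 1,"dy": 0.2,"dz": 0,"ax": 0,"ay": 0,"az": 0},{"claw": 0.5,"dx": 1,"dy": 0.2,"dz": 0,"ax": 0,"ay": 0,"az": 0}]'

```text
t: 48.55
ee_pos: [466.0, -79.3, 216.3]
tcp_rot: [0.684, 0.729, -0.001, -0.001]
wrist_force: [-0.1, -1.0, 0.2]
width: 43.8
finger_force: 0.0
```

>>> apply_moves --increments '[{"claw": 0.5,"dx": 1,"dy": 0.2,"dz": 0,"ax": 0,"ay": 0,"az": 0},{"claw": 0.5,"dx": 1,"dy": 0.2,"dz": 0,"ax": 0,"ay": 0,"az": 0},{"claw": 0.5,"dx": 1,"dy": 0.2,"dz": 0,"ax": 0,"ay": 0,"az": 0},{"claw": 0.5,"dx": 1,"dy": 0.2,"dz": 0,"ax": 0,"ay": 0,"az": 0},{"claw": 0.5,"dx": 1,"dy": 0,"dz": 0.5,"ax": 0,"ay": 0,"az": 0},{"claw": 0.5,"dx": 1,"dy": 0,"dz": 1,"ax": 0,"ay": 0,"az": 0},{"claw": 0.5,"dx": 0.5,"dy": 0,"dz": 1,"ax": 0,"ay": 0,"az": 0},{"claw": 0.5,"dx": 0,"dy": 0,"dz": 1,"ax": 0,"ay": 0,"az": 0},{"claw": 0.5,"dx": 0,"dy": 0,"dz": 0,"ax": 0,"ay": 0,"az": 0},{"claw": 0.5,"dx": 0,"dy": 0,"dz": 0,"ax": 0,"ay": 0,"az": 0}]'

```text
t: 49.55
ee_pos: [475.5, 82.4, 129.8]
tcp_rot: [0.684, 0.729, -0.001, -0.001]
wrist_force: [-0.3, 0.1, -0.5]
width: 43.9
finger_force: 0.0
```

```bash
python3 - <<'E'
from h import *
p=read_camera("wrist"); cv2.imwrite("pics/w14.png",p["frame"])
to([478.1,81,46],0.064)
for t,z in [("caul",41),("bearers",26)]:
    for d in masks_of(t,p)[:1]:
        c=corners(p,d["mask"],z); print(t,round(d["conf"],2),d["xy"],"ctr",np.round(c[0],1),np.round(c[1]),round(c[2],1))
E
```

```text
tcp [476.3  82.3 131.1] tool y ang 0.063 tilt [ 0.  0. -1.] shift [-0.06  0.07  3.41] az -0.001021211776849329 j6 0.04
caul 0.98 [310.2, 236.7] ctr [470.5  75.4] [193. 103.] 3.6
bearers 0.61 [391.9, 181.2] ctr [427.1 127.6] [23.  9.] 3.5
```

>>> apply_moves --increments '[{"claw": 0.5,"dx": -0.06,"dy": 0.07,"dz": 0.7,"ax": 0,"ay": 0,"az": 0},{"claw": 0.5,"dx": 0,"dy": 0,"dz": 1,"ax": 0,"ay": 0,"az": 0},{"claw": 0.5,"dx": 0,"dy": 0,"dz": 0.9,"ax": 0,"ay": 0,"az": 0},{"claw": 0.5,"dx": 0,"dy": 0,"dz": 0.5,"ax": 0,"ay": 0,"az": 0},{"claw": 0.5,"dx": 0,"dy": 0,"dz": 0.25,"ax": 0,"ay": 0,"az": 0},{"claw": 0.5,"dx": 0,"dy": 0,"dz": 0,"ax": 0,"ay": 0,"az": 0},{"claw": 0.7,"dx": 0,"dy": 0,"dz": 0,"ax": 0,"ay": 0,"az": 0},{"claw": 0.85,"dx": 0,"dy": 0,"dz": 0,"ax": 0,"ay": 0,"az": 0},{"claw": 1,"dx": 0,"dy": 0,"dz": 0,"ax": 0,"ay": 0,"az": 0},{"claw": 1,"dx": 0,"dy": 0,"dz": 0,"ax": 0,"ay": 0,"az": 0}]' --grip_force 50

```text
t: 50.7
ee_pos: [478.6, 80.8, 47.6]
tcp_rot: [0.684, 0.729, 0.0, 0.0]
wrist_force: [-1.7, -0.4, 2.1]
width: 17.6
finger_force: 50.0
```

```bash
python3 - <<'E'
from h import *
o=r.get_obs(); print(o["width"],o["wrist_force"].round(2)); to([489.4,235.8,136],0.063)
E
```

```text
17.61099393135454 [-1.69 -0.41  2.12]
tcp [478.6  80.8  47.6] tool y ang 0.063 tilt [ 0.001  0.    -1.   ] shift [ 6.16  0.83 -3.53] az 4.862422751550355e-05 j6 0.03
```

>>> apply_moves --increments '[{"claw": 1,"dx": 0,"dy": 0,"dz": -0.2,"ax": 0,"ay": 0,"az": 0},{"claw": 1,"dx": 0,"dy": 0,"dz": -0.5,"ax": 0,"ay": 0,"az": 0},{"claw": 1,"dx": 0,"dy": 0,"dz": -0.8,"ax": 0,"ay": 0,"az": 0},{"claw": 1,"dx": 0,"dy": 0,"dz": -1,"ax": 0,"ay": 0,"az": 0},{"claw": 1,"dx": 0,"dy": 0,"dz": -1,"ax": 0,"ay": 0,"az": 0},{"claw": 1,"dx": 0.5,"dy": 0.1,"dz": 0,"ax": 0,"ay": 0,"az": 0},{"claw": 1,"dx": 0.9,"dy": 0.12,"dz": 0,"ax": 0,"ay": 0,"az": 0},{"claw": 1,"dx": 1,"dy": 0.12,"dz": 0,"ax": 0,"ay": 0,"az": 0},{"claw": 1,"dx": 1,"dy": 0.12,"dz": 0,"ax": 0,"ay": 0,"az": 0},{"claw": 1,"dx": 1,"dy": 0.12,"dz": 0,"ax": 0,"ay": 0,"az": 0},{"claw": 1,"dx": 0.9,"dy": 0.12,"dz": 0,"ax": 0,"ay": 0,"az": 0},{"claw": 1,"dx": 0.6,"dy": 0.1,"dz": 0,"ax": 0,"ay": 0,"az": 0}]'

```text
t: 51.9
ee_pos: [488.1, 231.3, 132.8]
tcp_rot: [0.684, 0.73, -0.001, -0.001]
wrist_force: [-0.0, -0.3, -4.0]
width: 17.4
finger_force: 50.0
```

>>> apply_moves --increments '[{"claw": 1,"dx": 0.26,"dy": 0.03,"dz": 0,"ax": 0,"ay": 0,"az": 0},{"claw": 1,"dx": 0,"dy": 0,"dz": 0,"ax": 0,"ay": 0,"az": 0},{"claw": 1,"dx": 0,"dy": 0,"dz": 0,"ax": 0,"ay": 0,"az": 0},{"claw": 1,"dx": 0,"dy": 0,"dz": 0,"ax": 0,"ay": 0,"az": 0}]'

```text
t: 52.3
ee_pos: [489.4, 234.9, 134.4]
tcp_rot: [0.685, 0.729, -0.0, 0.0]
wrist_force: [-0.3, 0.2, -3.2]
width: 17.5
finger_force: 50.0
```

```bash
python3 - <<'E'
from h import *
p=read_camera("wrist"); cv2.imwrite("pics/w15.png",p["frame"]); np.save("w15.npy",p,allow_pickle=True)
o=r.get_obs(); print(o["width"],o["wrist_force"].round(2),p["origin"]); to([489.4,235.7,53.6],0.063)
q,M=pose(); zu=q[2]-21.6; print("underside",zu, px(p,[[403.2,229.6,84],[575.2,241,84]]).round(1))
d=masks_of("caul",p)[0]; c=corners(p,d["mask"],zu+15); print(d["conf"],c)
# rib and pads vs reference picture w10 (plate held rel. camera): compare by template in rib region
E
```

```text
17.507581520793874 [ 0.48 -0.26 -3.36] [483.99312746 315.86692028 296.19938399]
tcp [489.5 234.9 134.5] tool y ang 0.062 tilt [ 0. -0. -1.] shift [ 0.03 -0.    3.24] az -0.0011928634104991787 j6 0.32
underside 112.90416888224038 [[189.5 259.4]
 [446.5 258.4]]
0.93 ((489.1842956542969, 234.67083740234375), (208.5037078857422, 97.79472351074219), 3.385805606842041)
```

>>> apply_moves --increments '[{"claw": 1,"dx": 0.03,"dy": 0,"dz": 0.4,"ax": 0,"ay": 0,"az": 0},{"claw": 1,"dx": 0,"dy": 0,"dz": 0.5,"ax": 0,"ay": 0,"az": 0},{"claw": 1,"dx": 0,"dy": 0,"dz": 0.3,"ax": 0,"ay": 0,"az": 0},{"claw": 1,"dx": 0,"dy": 0,"dz": 0.2,"ax": 0,"ay": 0,"az": 0},{"claw": 1,"dx": 0,"dy": 0,"dz": 0,"ax": 0,"ay": 0,"az": 0}]'

```text
t: 52.9
ee_pos: [488.6, 236.2, 97.8]
tcp_rot: [0.684, 0.729, -0.001, -0.001]
wrist_force: [0.4, -0.4, -3.0]
width: 17.9
finger_force: 50.0
```

>>> apply_moves --increments '[{"claw": 1,"dx": 0,"dy": 0,"dz": 0.2,"ax": 0,"ay": 0,"az": 0},{"claw": 1,"dx": 0,"dy": 0,"dz": 0.2,"ax": 0,"ay": 0,"az": 0},{"claw": 1,"dx": 0,"dy": 0,"dz": 0,"ax": 0,"ay": 0,"az": 0}]'

```text
t: 53.2
ee_pos: [488.9, 236.4, 88.6]
tcp_rot: [0.684, 0.729, -0.0, -0.0]
wrist_force: [-0.0, -0.2, -2.8]
width: 18.0
finger_force: 50.0
```

>>> apply_moves --increments '[{"claw": 1,"dx": 0,"dy": 0,"dz": 0.3,"ax": 0,"ay": 0,"az": 0},{"claw": 1,"dx": 0,"dy": 0,"dz": 0.4,"ax": 0,"ay": 0,"az": 0},{"claw": 1,"dx": 0,"dy": 0,"dz": 0.3,"ax": 0,"ay": 0,"az": 0},{"claw": 1,"dx": 0,"dy": 0,"dz": 0.2,"ax": 0,"ay": 0,"az": 0},{"claw": 1,"dx": 0,"dy": 0,"dz": 0.1,"ax": 0,"ay": 0,"az": 0},{"claw": 1,"dx": 0,"dy": 0,"dz": 0,"ax": 0,"ay": 0,"az": 0},{"claw": 1,"dx": 0,"dy": 0,"dz": 0,"ax": 0,"ay": 0,"az": 0}]'

```text
t: 53.9
ee_pos: [489.4, 236.5, 57.2]
tcp_rot: [0.684, 0.729, 0.0, 0.0]
wrist_force: [-0.9, -0.5, -2.5]
width: 17.7
finger_force: 50.0
```

>>> apply_moves --increments '[{"claw": 1,"dx": 0,"dy": 0,"dz": 0.04,"ax": 0,"ay": 0,"az": 0},{"claw": 1,"dx": 0,"dy": 0,"dz": 0.02,"ax": 0,"ay": 0,"az": 0},{"claw": 1,"dx": 0,"dy": 0,"dz": 0,"ax": 0,"ay": 0,"az": 0}]'

```text
t: 54.2
ee_pos: [489.3, 236.5, 55.5]
tcp_rot: [0.684, 0.729, 0.0, 0.0]
wrist_force: [-0.3, -1.2, -3.0]
width: 17.9
finger_force: 50.0
```

>>> apply_moves --increments '[{"claw": 1,"dx": 0,"dy": 0,"dz": 0.04,"ax": 0,"ay": 0,"az": 0},{"claw": 1,"dx": 0,"dy": 0,"dz": 0.04,"ax": 0,"ay": 0,"az": 0},{"claw": 1,"dx": 0,"dy": 0,"dz": 0,"ax": 0,"ay": 0,"az": 0}]'

```text
t: 54.5
ee_pos: [489.3, 236.5, 53.6]
tcp_rot: [0.684, 0.729, 0.0, 0.0]
wrist_force: [-0.6, -0.2, -1.4]
width: 17.6
finger_force: 50.0
```

>>> apply_moves --increments '[{"claw": 1,"dx": 0,"dy": 0,"dz": 0.04,"ax": 0,"ay": 0,"az": 0},{"claw": 0.8,"dx": 0,"dy": 0,"dz": 0,"ax": 0,"ay": 0,"az": 0},{"claw": 0.6,"dx": 0,"dy": 0,"dz": 0,"ax": 0,"ay": 0,"az": 0},{"claw": 0.6,"dx": 0,"dy": 0,"dz": 0,"ax": 0,"ay": 0,"az": 0},{"claw": 0.6,"dx": 0,"dy": 0,"dz": -0.5,"ax": 0,"ay": 0,"az": 0},{"claw": 0.6,"dx": 0,"dy": 0,"dz": -1,"ax": 0,"ay": 0,"az": 0},{"claw": 0.5,"dx": 0,"dy": 0,"dz": -1,"ax": 0,"ay": 0,"az": 0},{"claw": 0.5,"dx": 0,"dy": 0,"dz": -1,"ax": 0,"ay": 0,"az": 0},{"claw": 0.5,"dx": 0,"dy": 0,"dz": -1,"ax": 0,"ay": 0,"az": 0},{"claw": 0.5,"dx": 0,"dy": 0,"dz": -1,"ax": 0,"ay": 0,"az": 0},{"claw": 0.5,"dx": -0.4,"dy": 0,"dz": -1,"ax": 0,"ay": 0,"az": 0},{"claw": 0.5,"dx": -0.8,"dy": 0,"dz": -0.6,"ax": 0,"ay": 0,"az": 0}]'

```text
t: 55.7
ee_pos: [491.5, 207.3, 233.2]
tcp_rot: [0.684, 0.73, 0.002, 0.001]
wrist_force: [0.0, -0.6, -0.3]
width: 43.8
finger_force: 0.0
```

```bash
python3 - <<'E'
from h import *
p=read_camera("wrist"); np.save("w16.npy",p,allow_pickle=True); cv2.imwrite("pics/w16.png",p["frame"])
to([552,-346.6,220],0.063)
for t,z in [("caul",47),("press",18)]:
    d=masks_of(t,p)[0]; c=corners(p,d["mask"],z); print(t,d["conf"],d["xy"],c)
E
```

```text
tcp [492.4 204.4 235.7] tool y ang 0.062 tilt [ 0.007  0.001 -1.   ] shift [-22.15   1.     0.63] az -0.0007629471008563371 j6 0.27
caul 0.6 [315.7, 184.0] ((489.4977111816406, 235.05673217773438), (209.50010681152344, 93.80973815917969), 3.7041642665863037)
press 0.75 [317.1, 137.1] ((489.9496154785156, 235.84860229492188), (234.942138671875, 131.6840362548828), 3.7648138999938965)
```

>>> apply_moves --increments '[{"claw": 0.5,"dx": -1,"dy": 0,"dz": 0,"ax": 0,"ay": 0,"az": 0},{"claw": 0.5,"dx": -1,"dy": 0,"dz": 0,"ax": 0,"ay": 0,"az": 0},{"claw": 0.5,"dx": -1,"dy": 0,"dz": 0,"ax": 0,"ay": 0,"az": 0},{"claw": 0.5,"dx": -1,"dy": 0,"dz": 0,"ax": 0,"ay": 0,"az": 0},{"claw": 0.5,"dx": -1,"dy": 0,"dz": 0,"ax": 0,"ay": 0,"az": 0},{"claw": 0.5,"dx": -1,"dy": 0,"dz": 0,"ax": 0,"ay": 0,"az": 0},{"claw": 0.5,"dx": -1,"dy": 0,"dz": 0,"ax": 0,"ay": 0,"az": 0},{"claw": 0.5,"dx": -1,"dy": 0,"dz": 0,"ax": 0,"ay": 0,"az": 0},{"claw": 0.5,"dx": -1,"dy": 0,"dz": 0,"ax": 0,"ay": 0,"az": 0},{"claw": 0.5,"dx": -1,"dy": 0,"dz": 0,"ax": 0,"ay": 0,"az": 0},{"claw": 0.5,"dx": -1,"dy": 0,"dz": 0,"ax": 0,"ay": 0,"az": 0},{"claw": 0.5,"dx": -1,"dy": 0,"dz": 0,"ax": 0,"ay": 0,"az": 0}]'

```text
t: 57.05
ee_pos: [510.0, -93.1, 228.6]
tcp_rot: [0.684, 0.729, -0.0, -0.001]
wrist_force: [-0.6, -0.5, -0.7]
width: 44.0
finger_force: 0.0
```

>>> apply_moves --increments '[{"claw": 0.5,"dx": -1,"dy": 0.2,"dz": 0,"ax": 0,"ay": 0,"az": 0},{"claw": 0.5,"dx": -1,"dy": 0.2,"dz": 0,"ax": 0,"ay": 0,"az": 0},{"claw": 0.5,"dx": -1,"dy": 0.2,"dz": 0,"ax": 0,"ay": 0,"az": 0},{"claw": 0.5,"dx": -1,"dy": 0.2,"dz": 0,"ax": 0,"ay": 0,"az": 0},{"claw": 0.5,"dx": -1,"dy": 0.2,"dz": 0,"ax": 0,"ay": 0,"az": 0},{"claw": 0.5,"dx": -1,"dy": 0,"dz": 0,"ax": 0,"ay": 0,"az": 0},{"claw": 0.5,"dx": -1,"dy": 0,"dz": 0,"ax": 0,"ay": 0,"az": 0},{"claw": 0.5,"dx": -1,"dy": 0,"dz": 0,"ax": 0,"ay": 0,"az": 0},{"claw": 0.5,"dx": -1,"dy": 0,"dz": 0.3,"ax": 0,"ay": 0,"az": 0},{"claw": 0.5,"dx": -0.7,"dy": 0,"dz": 0.8,"ax": 0,"ay": 0,"az": 0},{"claw": 0.5,"dx": -0.3,"dy": 0,"dz": 1,"ax": 0,"ay": 0,"az": 0},{"claw": 0.5,"dx": 0,"dy": 0,"dz": 1,"ax": 0,"ay": 0,"az": 0}]'

```text
t: 58.25
ee_pos: [550.7, -341.2, 149.8]
tcp_rot: [0.685, 0.729, -0.0, -0.001]
wrist_force: [1.1, -0.9, 0.8]
width: 43.9
finger_force: 0.0
```

>>> apply_moves --increments '[{"claw": 0.5,"dx": 0,"dy": 0,"dz": 0.5,"ax": 0,"ay": 0,"az": 0},{"claw": 0.5,"dx": 0,"dy": 0,"dz": 0,"ax": 0,"ay": 0,"az": 0},{"claw": 0.5,"dx": 0,"dy": 0,"dz": 0,"ax": 0,"ay": 0,"az": 0}]'

```text
t: 58.55
ee_pos: [551.1, -340.3, 140.4]
tcp_rot: [0.684, 0.729, 0.0, 0.0]
wrist_force: [-0.5, -0.1, 0.9]
width: 43.4
finger_force: 0.0
```

```bash
python3 - <<'E'
from h import *
to([552,-346.6,46.5],0.063)
E
```

```text
tcp [ 551.1 -340.3  140.4] tool y ang 0.064 tilt [ 0.  0. -1.] shift [-0.25  0.02  3.76] az 0.0005511654021199686 j6 -0.67
```

>>> apply_moves --increments '[{"claw": 0.5,"dx": -0.25,"dy": 0.02,"dz": 0.6,"ax": 0,"ay": 0,"az": 0},{"claw": 0.5,"dx": 0,"dy": 0,"dz": 1,"ax": 0,"ay": 0,"az": 0},{"claw": 0.5,"dx": 0,"dy": 0,"dz": 1,"ax": 0,"ay": 0,"az": 0},{"claw": 0.5,"dx": 0,"dy": 0,"dz": 0.7,"ax": 0,"ay": 0,"az": 0},{"claw": 0.5,"dx": 0,"dy": 0,"dz": 0.45,"ax": 0,"ay": 0,"az": 0},{"claw": 0.5,"dx": 0,"dy": 0,"dz": 0,"ax": 0,"ay": 0,"az": 0},{"claw": 0.8,"dx": 0,"dy": 0,"dz": 0,"ax": 0,"ay": 0,"az": 0},{"claw": 1,"dx": 0,"dy": 0,"dz": 0,"ax": 0,"ay": 0,"az": 0},{"claw": 1,"dx": 0,"dy": 0,"dz": 0,"ax": 0,"ay": 0,"az": 0},{"claw": 1,"dx": 0,"dy": 0,"dz": 0,"ax": 0,"ay": 0,"az": 0}]' --grip_force 45

```text
t: 59.55
ee_pos: [552.0, -347.3, 47.2]
tcp_rot: [0.684, 0.729, 0.0, 0.001]
wrist_force: [-0.5, 0.1, -0.0]
width: 15.1
finger_force: 0.0
```

>>> apply_moves --increments '[{"claw": 1,"dx": 0,"dy": 0,"dz": -0.3,"ax": 0,"ay": 0,"az": 0},{"claw": 1,"dx": 0,"dy": 0,"dz": -0.6,"ax": 0,"ay": 0,"az": 0},{"claw": 1,"dx": 0,"dy": 0,"dz": -1,"ax": 0,"ay": 0,"az": 0},{"claw": 1,"dx": 0,"dy": 0,"dz": -1,"ax": 0,"ay": 0,"az": 0},{"claw": 1,"dx": 0,"dy": 0,"dz": -1,"ax": 0,"ay": 0,"az": 0},{"claw": 1,"dx": 0,"dy": 0,"dz": -1,"ax": 0,"ay": 0,"az": 0},{"claw": 1,"dx": 0,"dy": 0,"dz": -1,"ax": 0,"ay": 0,"az": 0},{"claw": 1,"dx": 0,"dy": 0,"dz": -1,"ax": 0,"ay": 0,"az": 0},{"claw": 1,"dx": 0,"dy": 0,"dz": -0.8,"ax": 0,"ay": 0,"az": 0},{"claw": 1,"dx": 0,"dy": 0,"dz": 0,"ax": 0,"ay": 0,"az": 0}]'

```text
t: 60.55
ee_pos: [552.3, -347.5, 243.5]
tcp_rot: [0.685, 0.729, 0.0, 0.003]
wrist_force: [0.4, -0.5, -4.1]
width: 7.0
finger_force: 45.0
```

```bash
python3 - <<'E'
from h import *
print(r.get_obs()["width"]);to([446.4,234.3,90],0.063)
E
```

```text
7.006313409770508
tcp [ 552.3 -347.5  243.5] tool y ang 0.063 tilt [ 0.006 -0.004 -1.   ] shift [23.52 -2.8   6.03] az -7.583094054064432e-05 j6 -0.68
```

>>> apply_moves --increments '[{"claw": 1,"dx": 0.3,"dy": -0.1,"dz": 0,"ax": 0,"ay": 0,"az": 0},{"claw": 1,"dx": 0.7,"dy": -0.2,"dz": 0,"ax": 0,"ay": 0,"az": 0},{"claw": 1,"dx": 1,"dy": -0.2,"dz": 0,"ax": 0,"ay": 0,"az": 0},{"claw": 1,"dx": 1,"dy": -0.2,"dz": 0,"ax": 0,"ay": 0,"az": 0},{"claw": 1,"dx": 1,"dy": -0.2,"dz": 0,"ax": 0,"ay": 0,"az": 0},{"claw": 1,"dx": 1,"dy": -0.2,"dz": 0,"ax": 0,"ay": 0,"az": 0},{"claw": 1,"dx": 1,"dy": -0.2,"dz": 0,"ax": 0,"ay": 0,"az": 0},{"claw": 1,"dx": 1,"dy": -0.2,"dz": 0,"ax": 0,"ay": 0,"az": 0},{"claw": 1,"dx": 1,"dy": -0.2,"dz": 0,"ax": 0,"ay": 0,"az": 0},{"claw": 1,"dx": 1,"dy": -0.2,"dz": 0,"ax": 0,"ay": 0,"az": 0},{"claw": 1,"dx": 1,"dy": -0.2,"dz": 0,"ax": 0,"ay": 0,"az": 0},{"claw": 1,"dx": 1,"dy": -0.2,"dz": 0,"ax": 0,"ay": 0,"az": 0}]'

```text
t: 61.75
ee_pos: [475.5, -74.6, 236.4]
tcp_rot: [0.684, 0.729, -0.001, -0.002]
wrist_force: [0.9, 0.3, -4.3]
width: 6.7
finger_force: 45.0
```

>>> apply_moves --increments '[{"claw": 1,"dx": 1,"dy": -0.1,"dz": 0,"ax": 0,"ay": 0,"az": 0},{"claw": 1,"dx": 1,"dy": -0.1,"dz": 0,"ax": 0,"ay": 0,"az": 0},{"claw": 1,"dx": 1,"dy": -0.1,"dz": 0,"ax": 0,"ay": 0,"az": 0},{"claw": 1,"dx": 1,"dy": -0.1,"dz": 0,"ax": 0,"ay": 0,"az": 0},{"claw": 1,"dx": 1,"dy": -0.1,"dz": 0,"ax": 0,"ay": 0,"az": 0},{"claw": 1,"dx": 1,"dy": 0,"dz": 0,"ax": 0,"ay": 0,"az": 0},{"claw": 1,"dx": 1,"dy": 0,"dz": 0,"ax": 0,"ay": 0,"az": 0},{"claw": 1,"dx": 1,"dy": 0,"dz": 0,"ax": 0,"ay": 0,"az": 0},{"claw": 1,"dx": 1,"dy": 0,"dz": 0,"ax": 0,"ay": 0,"az": 0},{"claw": 1,"dx": 1,"dy": 0,"dz": 0,"ax": 0,"ay": 0,"az": 0},{"claw": 1,"dx": 1,"dy": 0,"dz": 0,"ax": 0,"ay": 0,"az": 0},{"claw": 1,"dx": 0.8,"dy": 0,"dz": 0,"ax": 0,"ay": 0,"az": 0}]'

```text
t: 62.95
ee_pos: [444.4, 218.7, 236.4]
tcp_rot: [0.684, 0.729, -0.001, -0.001]
wrist_force: [-0.0, 0.2, -3.5]
width: 6.8
finger_force: 45.0
```

>>> apply_moves --increments '[{"claw": 1,"dx": 0.5,"dy": 0,"dz": 0,"ax": 0,"ay": 0,"az": 0},{"claw": 1,"dx": 0.2,"dy": 0,"dz": 0.3,"ax": 0,"ay": 0,"az": 0},{"claw": 1,"dx": 0,"dy": 0,"dz": 0.8,"ax": 0,"ay": 0,"az": 0},{"claw": 1,"dx": 0,"dy": 0,"dz": 1,"ax": 0,"ay": 0,"az": 0},{"claw": 1,"dx": 0,"dy": 0,"dz": 1,"ax": 0,"ay": 0,"az": 0},{"claw": 1,"dx": 0,"dy": 0,"dz": 0.8,"ax": 0,"ay": 0,"az": 0},{"claw": 1,"dx": 0,"dy": 0,"dz": 0.4,"ax": 0,"ay": 0,"az": 0},{"claw": 1,"dx": 0,"dy": 0,"dz": 0,"ax": 0,"ay": 0,"az": 0},{"claw": 1,"dx": 0,"dy": 0,"dz": 0,"ax": 0,"ay": 0,"az": 0}]'

```text
t: 63.85
ee_pos: [444.9, 234.7, 131.7]
tcp_rot: [0.685, 0.729, 0.0, 0.0]
wrist_force: [0.3, 0.8, -3.2]
width: 6.8
finger_force: 45.0
```

```bash
python3 - <<'E'
from h import *
o=r.get_obs();print(o["width"],o["wrist_force"].round(1));to([446.4,234.3,90],0.063)
p=read_camera("wrist"); cv2.imwrite("pics/w17.png",p["frame"])
for t,z in [("caul",47),("block_weight",110)]:
    d=masks_of(t,p)[0]; c=corners(p,d["mask"],z); print(t,d["conf"],d["xy"],np.round(c[0]),np.round(c[1]),c[2])
q,M=pose(); 
# expected outline of the held block top (z +28) for grips that hang lower
R_=np.array([[0.998,-0.063],[0.063,0.998]])
for off in (38.8,46):
    print(off,px(p,[[*(q[:2]+R_@np.array(v)),q[2]-off+28] for v in ([-22,28],[22,28],[-22,-28],[22,-28])]).round().tolist())
m=d["mask"]; ys,xs=np.where(m); print(xs.min(),xs.max(),ys.min(),ys.max(), cv2.minAreaRect(np.c_[xs,ys].astype(np.float32)))
E
```

```text
6.768704042379832 [ 0.3  0.8 -3.2]
tcp [444.9 234.7 131.7] tool y ang 0.063 tilt [ 0.001  0.    -1.   ] shift [-0.02  0.06  1.67] az -0.0004058127650434784 j6 0.36
caul 0.81 [394.7, 226.7] [489. 232.] [210. 102.] 3.4648830890655518
block_weight 0.94 [316.9, 263.0] [445. 226.] [46. 79.] 4.043045520782471
38.8 [[278.0, 237.0], [361.0, 237.0], [281.0, 329.0], [357.0, 329.0]]
46 [[279.0, 233.0], [359.0, 233.0], [282.0, 323.0], [356.0, 322.0]]
278 357 226 347 ((317.5, 286.5), (121.0, 79.0), 90.0)
```

>>> apply_moves --increments '[{"claw": 1,"dx": 0,"dy": 0.06,"dz": 0.5,"ax": 0,"ay": 0,"az": 0},{"claw": 1,"dx": 0,"dy": 0,"dz": 0.5,"ax": 0,"ay": 0,"az": 0},{"claw": 1,"dx": 0,"dy": 0,"dz": 0.3,"ax": 0,"ay": 0,"az": 0},{"claw": 1,"dx": 0,"dy": 0,"dz": 0.1,"ax": 0,"ay": 0,"az": 0},{"claw": 1,"dx": 0,"dy": 0,"dz": 0,"ax": 0,"ay": 0,"az": 0}]'

```text
t: 64.5
ee_pos: [445.8, 234.9, 95.2]
tcp_rot: [0.684, 0.729, -0.001, -0.0]
wrist_force: [0.6, -0.2, -4.5]
width: 7.1
finger_force: 45.0
```

>>> apply_moves --increments '[{"claw": 1,"dx": 0,"dy": 0,"dz": 0.08,"ax": 0,"ay": 0,"az": 0},{"claw": 1,"dx": 0,"dy": 0,"dz": 0.04,"ax": 0,"ay": 0,"az": 0},{"claw": 1,"dx": 0,"dy": 0,"dz": 0,"ax": 0,"ay": 0,"az": 0}]'

```text
t: 64.8
ee_pos: [446.6, 235.2, 93.7]
tcp_rot: [0.684, 0.729, 0.001, 0.0]
wrist_force: [0.5, -0.1, -4.0]
width: 6.9
finger_force: 45.0
```

>>> apply_moves --increments '[{"claw": 1,"dx": 0,"dy": 0,"dz": 0.06,"ax": 0,"ay": 0,"az": 0},{"claw": 1,"dx": 0,"dy": 0,"dz": 0,"ax": 0,"ay": 0,"az": 0}]'

```text
t: 65.0
ee_pos: [446.9, 235.3, 93.5]
tcp_rot: [0.684, 0.729, 0.001, 0.001]
wrist_force: [-1.1, -1.2, 4.8]
width: 6.7
finger_force: 45.0
```

>>> apply_moves --increments '[{"claw": 0.9,"dx": 0,"dy": 0,"dz": 0,"ax": 0,"ay": 0,"az": 0},{"claw": 0.8,"dx": 0,"dy": 0,"dz": 0,"ax": 0,"ay": 0,"az": 0},{"claw": 0.55,"dx": 0,"dy": 0,"dz": 0,"ax": 0,"ay": 0,"az": 0},{"claw": 0.55,"dx": 0,"dy": 0,"dz": 0,"ax": 0,"ay": 0,"az": 0},{"claw": 0.55,"dx": 0,"dy": 0,"dz": -0.5,"ax": 0,"ay": 0,"az": 0},{"claw": 0.55,"dx": 0,"dy": 0,"dz": -1,"ax": 0,"ay": 0,"az": 0},{"claw": 0.5,"dx": 0,"dy": 0,"dz": -1,"ax": 0,"ay": 0,"az": 0},{"claw": 0.5,"dx": 0,"dy": 0,"dz": -1,"ax": 0,"ay": 0,"az": 0},{"claw": 0.5,"dx": 0,"dy": 0,"dz": -1,"ax": 0,"ay": 0,"az": 0},{"claw": 0.5,"dx": 0,"dy": 0,"dz": -1,"ax": 0,"ay": 0,"az": 0},{"claw": 0.5,"dx": 0,"dy": 0,"dz": 0,"ax": 0,"ay": 0,"az": 0}]'

```text
t: 66.1
ee_pos: [447.4, 235.6, 234.3]
tcp_rot: [0.684, 0.729, 0.004, 0.001]
wrist_force: [0.4, 0.1, 1.1]
width: 43.8
finger_force: 0.0
```

```bash
python3 - <<'E'
from h import *
p=read_camera("wrist"); cv2.imwrite("pics/w18.png",p["frame"]); to([561.2,-418.6,240],0.063)
for t,z in [("caul",47),("block_weight",111)]:
    d=masks_of(t,p)[0]; c=corners(p,d["mask"],z); print(t,d["conf"],d["xy"],np.round(c[0],1),np.round(c[1]),c[2])
m=d["mask"]; ys,xs=np.where(m); print(xs.min(),xs.max(),ys.min(),ys.max())
q=np.array([446.9,235.2]); R_=np.array([[0.998,-0.063],[0.063,0.998]])
for z in (49,77): print(z,px(p,[[*(q+R_@np.array(v)),z] for v in ([-22,28],[22,28],[-22,-28],[22,-28])]).round().tolist())
print("bar",px(p,[[*(q+R_@np.array(v)),111] for v in ([0,15],[0,-15])]).round().tolist())
# edges of the bar in the mask: bright handle against dark
s=read_camera("side"); d=masks_of("block_weight",s)[0]; print(d["conf"],d["xy"],w(s,[d["xy"]],75).round())
E
```

```text
tcp [447.  235.3 231.7] tool y ang 0.063 tilt [ 0.004  0.002 -1.   ] shift [-26.39   2.91  -0.36] az -3.160920066846984e-05 j6 0.35
caul 0.68 [367.1, 208.3] [488.4 234.1] [209.  99.] 3.6626038551330566
block_weight 0.82 [315.0, 218.5] [445.9 241.6] [39. 56.] 4.033060550689697
293 338 191 254
49 [[295.0, 188.0], [338.0, 188.0], [296.0, 240.0], [337.0, 240.0]]
77 [[293.0, 192.0], [340.0, 192.0], [294.0, 248.0], [338.0, 248.0]]
bar [[316.0, 214.0], [316.0, 247.0]]
0.56 [298.9, 147.5] [[452. 218.  75.]]
```

>>> apply_moves --increments '[{"claw": 0.5,"dx": -0.5,"dy": 0,"dz": 0,"ax": 0,"ay": 0,"az": 0},{"claw": 0.5,"dx": -1,"dy": 0.1,"dz": 0,"ax": 0,"ay": 0,"az": 0},{"claw": 0.5,"dx": -1,"dy": 0.1,"dz": 0,"ax": 0,"ay": 0,"az": 0},{"claw": 0.5,"dx": -1,"dy": 0.1,"dz": 0,"ax": 0,"ay": 0,"az": 0},{"claw": 0.5,"dx": -1,"dy": 0.1,"dz": 0,"ax": 0,"ay": 0,"az": 0},{"claw": 0.5,"dx": -1,"dy": 0.1,"dz": 0,"ax": 0,"ay": 0,"az": 0},{"claw": 0.5,"dx": -1,"dy": 0.1,"dz": 0,"ax": 0,"ay": 0,"az": 0},{"claw": 0.5,"dx": -1,"dy": 0.1,"dz": 0,"ax": 0,"ay": 0,"az": 0},{"claw": 0.5,"dx": -1,"dy": 0.1,"dz": 0,"ax": 0,"ay": 0,"az": 0},{"claw": 0.5,"dx": -1,"dy": 0.1,"dz": 0,"ax": 0,"ay": 0,"az": 0},{"claw": 0.5,"dx": -1,"dy": 0.1,"dz": 0,"ax": 0,"ay": 0,"az": 0},{"claw": 0.5,"dx": -1,"dy": 0.1,"dz": 0,"ax": 0,"ay": 0,"az": 0}]'

```text
t: 67.55
ee_pos: [491.2, -51.9, 228.4]
tcp_rot: [0.685, 0.729, -0.0, -0.0]
wrist_force: [0.2, -0.3, 0.2]
width: 44.2
finger_force: 0.0
```

>>> apply_moves --increments '[{"claw": 0.5,"dx": -1,"dy": 0.12,"dz": 0,"ax": 0,"ay": 0,"az": 0},{"claw": 0.5,"dx": -1,"dy": 0.12,"dz": 0,"ax": 0,"ay": 0,"az": 0},{"claw": 0.5,"dx": -1,"dy": 0.12,"dz": 0,"ax": 0,"ay": 0,"az": 0},{"claw": 0.5,"dx": -1,"dy": 0.12,"dz": 0,"ax": 0,"ay": 0,"az": 0},{"claw": 0.5,"dx": -1,"dy": 0.12,"dz": 0,"ax": 0,"ay": 0,"az": 0},{"claw": 0.5,"dx": -1,"dy": 0.12,"dz": 0,"ax": 0,"ay": 0,"az": 0},{"claw": 0.5,"dx": -1,"dy": 0.12,"dz": 0,"ax": 0,"ay": 0,"az": 0},{"claw": 0.5,"dx": -1,"dy": 0.12,"dz": 0,"ax": 0,"ay": 0,"az": 0},{"claw": 0.5,"dx": -1,"dy": 0.12,"dz": 0,"ax": 0,"ay": 0,"az": 0},{"claw": 0.5,"dx": -1,"dy": 0.12,"dz": 0,"ax": 0,"ay": 0,"az": 0},{"claw": 0.5,"dx": -1,"dy": 0.12,"dz": 0,"ax": 0,"ay": 0,"az": 0},{"claw": 0.5,"dx": -1,"dy": 0.12,"dz": 0,"ax": 0,"ay": 0,"az": 0}]'

```text
t: 68.75
ee_pos: [545.7, -348.9, 228.2]
tcp_rot: [0.685, 0.729, -0.0, -0.001]
wrist_force: [-0.2, 0.5, 0.1]
width: 43.9
finger_force: 0.0
```

>>> apply_moves --increments '[{"claw": 0.5,"dx": -1,"dy": 0.12,"dz": 0,"ax": 0,"ay": 0,"az": 0},{"claw": 0.5,"dx": -1,"dy": 0.12,"dz": 0,"ax": 0,"ay": 0,"az": 0},{"claw": 0.5,"dx": -0.7,"dy": 0.12,"dz": 0,"ax": 0,"ay": 0,"az": 0},{"claw": 0.5,"dx": -0.2,"dy": 0,"dz": 0,"ax": 0,"ay": 0,"az": 0.143},{"claw": 0.5,"dx": 0,"dy": 0,"dz": 0,"ax": 0,"ay": 0,"az": 0.143},{"claw": 0.5,"dx": 0,"dy": 0,"dz": 0.2,"ax": 0,"ay": 0,"az": 0.143},{"claw": 0.5,"dx": 0,"dy": 0,"dz": 0.4,"ax": 0,"ay": 0,"az": 0.143},{"claw": 0.5,"dx": 0,"dy": 0,"dz": 0.4,"ax": 0,"ay": 0,"az": 0.143},{"claw": 0.5,"dx": 0,"dy": 0,"dz": 0.4,"ax": 0,"ay": 0,"az": 0.143},{"claw": 0.5,"dx": 0,"dy": 0,"dz": 0.4,"ax": 0,"ay": 0,"az": 0.143},{"claw": 0.5,"dx": 0,"dy": 0,"dz": 0.4,"ax": 0,"ay": 0,"az": 0.143},{"claw": 0.5,"dx": 0,"dy": 0,"dz": 0.4,"ax": 0,"ay": 0,"az": 0.143}]'

```text
t: 69.95
ee_pos: [559.0, -419.6, 162.7]
tcp_rot: [0.986, 0.169, -0.001, -0.001]
wrist_force: [-0.1, 1.1, 0.6]
width: 43.8
finger_force: 0.0
```

>>> apply_moves --increments '[{"claw": 0.5,"dx": 0,"dy": 0,"dz": 0.4,"ax": 0,"ay": 0,"az": 0.143},{"claw": 0.5,"dx": 0,"dy": 0,"dz": 0,"ax": 0,"ay": 0,"az": 0.143},{"claw": 0.5,"dx": 0,"dy": 0,"dz": 0,"ax": 0,"ay": 0,"az": 0},{"claw": 0.5,"dx": 0,"dy": 0,"dz": 0,"ax": 0,"ay": 0,"az": 0}]'

```text
t: 70.35
ee_pos: [559.5, -419.5, 153.8]
tcp_rot: [0.999, 0.032, -0.0, -0.0]
wrist_force: [-0.3, 0.3, 0.1]
width: 43.7
finger_force: 0.0
```

```bash
python3 - <<'E'
from h import *
to([561.2,-418.6,45.8],0.063-np.pi/2)
p=read_camera("wrist"); d=masks_of("round_weight",p)[0]; print(d["conf"],d["xy"],px(p,[[561.2,-418.6,66],[561.2,-418.6,41]]).round(), (np.where(d["mask"])[1].min(),np.where(d["mask"])[1].max()))
E
```

```text
tcp [ 559.5 -419.5  153.8] tool y ang -1.507 tilt [-0.001  0.    -1.   ] shift [ 0.07 -0.03  4.32] az 0.0011771391773272022 j6 0.81
0.91 [315.3, 228.4] [[316. 241.]
 [316. 232.]] (np.int64(290), np.int64(342))
```

>>> apply_moves --increments '[{"claw": 0.5,"dx": 0.07,"dy": -0.03,"dz": 0.6,"ax": 0,"ay": 0,"az": 0},{"claw": 0.5,"dx": 0,"dy": 0,"dz": 1,"ax": 0,"ay": 0,"az": 0},{"claw": 0.5,"dx": 0,"dy": 0,"dz": 1,"ax": 0,"ay": 0,"az": 0},{"claw": 0.5,"dx": 0,"dy": 0,"dz": 0.9,"ax": 0,"ay": 0,"az": 0},{"claw": 0.5,"dx": 0,"dy": 0,"dz": 0.5,"ax": 0,"ay": 0,"az": 0},{"claw": 0.5,"dx": 0,"dy": 0,"dz": 0.3,"ax": 0,"ay": 0,"az": 0},{"claw": 0.7,"dx": 0,"dy": 0,"dz": 0,"ax": 0,"ay": 0,"az": 0},{"claw": 1,"dx": 0,"dy": 0,"dz": 0,"ax": 0,"ay": 0,"az": 0},{"claw": 1,"dx": 0,"dy": 0,"dz": 0,"ax": 0,"ay": 0,"az": 0},{"claw": 1,"dx": 0,"dy": 0,"dz": 0,"ax": 0,"ay": 0,"az": 0},{"claw": 1,"dx": 0,"dy": 0,"dz": 0,"ax": 0,"ay": 0,"az": 0}]' --grip_force 40

```text
t: 71.55
ee_pos: [562.5, -418.4, 48.3]
tcp_rot: [1.0, 0.031, 0.001, 0.001]
wrist_force: [-0.1, 1.3, 5.2]
width: 23.0
finger_force: 40.0
```

>>> apply_moves --increments '[{"claw": 1,"dx": 0,"dy": 0,"dz": -0.3,"ax": 0,"ay": 0,"az": 0},{"claw": 1,"dx": 0,"dy": 0,"dz": -0.6,"ax": 0,"ay": 0,"az": 0},{"claw": 1,"dx": 0,"dy": 0,"dz": -1,"ax": 0,"ay": 0,"az": 0},{"claw": 1,"dx": 0,"dy": 0,"dz": -1,"ax": 0,"ay": 0,"az": 0},{"claw": 1,"dx": 0,"dy": 0,"dz": -1,"ax": 0,"ay": 0,"az": 0},{"claw": 1,"dx": 0,"dy": 0,"dz": -1,"ax": 0,"ay": 0,"az": 0},{"claw": 1,"dx": 0,"dy": 0,"dz": -1,"ax": 0,"ay": 0,"az": 0},{"claw": 1,"dx": 0,"dy": 0,"dz": -1,"ax": 0,"ay": 0,"az": 0},{"claw": 1,"dx": 0,"dy": -0.3,"dz": -1,"ax": 0,"ay": 0,"az": 0},{"claw": 1,"dx": 0,"dy": -0.7,"dz": 0,"ax": 0,"ay": 0,"az": 0},{"claw": 1,"dx": 0,"dy": -1,"dz": 0,"ax": 0,"ay": 0,"az": 0},{"claw": 1,"dx": 0,"dy": -1,"dz": 0,"ax": 0,"ay": 0,"az": 0}]'

```text
t: 72.75
ee_pos: [557.0, -342.9, 244.8]
tcp_rot: [1.0, 0.03, 0.0, 0.0]
wrist_force: [0.4, 0.1, -3.3]
width: 22.9
finger_force: 40.0
```

>>> apply_moves --increments '[{"claw": 1,"dx": 0,"dy": -1,"dz": 0,"ax": 0,"ay": 0,"az": 0},{"claw": 1,"dx": 0,"dy": -1,"dz": 0,"ax": 0,"ay": 0,"az": 0},{"claw": 1,"dx": 0,"dy": -1,"dz": 0,"ax": 0,"ay": 0,"az": 0},{"claw": 1,"dx": 0,"dy": -1,"dz": 0,"ax": 0,"ay": 0,"az": 0},{"claw": 1,"dx": 0,"dy": -1,"dz": 0,"ax": 0,"ay": 0,"az": 0},{"claw": 1,"dx": 0,"dy": -1,"dz": 0,"ax": 0,"ay": 0,"az": 0},{"claw": 1,"dx": 0,"dy": -1,"dz": 0,"ax": 0,"ay": 0,"az": 0},{"claw": 1,"dx": 0,"dy": -1,"dz": 0,"ax": 0,"ay": 0,"az": 0},{"claw": 1,"dx": 0,"dy": -1,"dz": 0,"ax": 0,"ay": 0,"az": 0},{"claw": 1,"dx": 0,"dy": -1,"dz": 0,"ax": 0,"ay": 0,"az": 0},{"claw": 1,"dx": 0,"dy": -1,"dz": 0,"ax": 0,"ay": 0,"az": 0},{"claw": 1,"dx": 0,"dy": -1,"dz": 0,"ax": 0,"ay": 0,"az": 0}]'

```text
t: 73.95
ee_pos: [538.7, -43.0, 245.0]
tcp_rot: [1.0, 0.03, 0.0, 0.0]
wrist_force: [0.6, 0.1, -3.3]
width: 22.8
finger_force: 40.0
```

>>> apply_moves --increments '[{"claw": 1,"dx": 0.05,"dy": -1,"dz": 0,"ax": 0,"ay": 0,"az": 0},{"claw": 1,"dx": 0.05,"dy": -1,"dz": 0,"ax": 0,"ay": 0,"az": 0},{"claw": 1,"dx": 0.05,"dy": -1,"dz": 0,"ax": 0,"ay": 0,"az": 0},{"claw": 1,"dx": 0.05,"dy": -1,"dz": 0,"ax": 0,"ay": 0,"az": 0},{"claw": 1,"dx": 0.05,"dy": -1,"dz": 0,"ax": 0,"ay": 0,"az": 0},{"claw": 1,"dx": 0.05,"dy": -1,"dz": 0,"ax": 0,"ay": 0,"az": 0},{"claw": 1,"dx": 0.05,"dy": -1,"dz": 0,"ax": 0,"ay": 0,"az": 0},{"claw": 1,"dx": 0.05,"dy": -1,"dz": 0,"ax": 0,"ay": 0,"az": 0},{"claw": 1,"dx": 0.05,"dy": -1,"dz": 0,"ax": 0,"ay": 0,"az": 0},{"claw": 1,"dx": 0,"dy": -0.9,"dz": 0,"ax": 0,"ay": 0,"az": 0},{"claw": 1,"dx": 0,"dy": -0.6,"dz": 0,"ax": 0,"ay": 0,"az": 0},{"claw": 1,"dx": 0,"dy": 0,"dz": 0,"ax": 0,"ay": 0,"az": 0}]'

```text
t: 75.15
ee_pos: [534.0, 220.2, 244.3]
tcp_rot: [1.0, 0.032, -0.0, -0.0]
wrist_force: [0.6, -0.8, -3.0]
width: 23.2
finger_force: 40.0
```

```bash
python3 - <<'E'
from h import *
o=r.get_obs();print(o["t"],o["width"],o["wrist_force"].round(1));to([532.8,238.7,90],0.063-np.pi/2)
p=read_camera("wrist"); d=masks_of("round_weight",p)[0]; ys,xs=np.where(d["mask"]); print(d["conf"],d["xy"],xs.min(),xs.max(),ys.min(),ys.max())
q,M=pose(); 
for off,z in((1.1,33),(1.1,0)):
    c=q-M.apply([off,0,0]); a=np.linspace(0,6.28,40); P=px(p,np.c_[c[0]+23*np.cos(a),c[1]+23*np.sin(a),np.full(40,q[2]-40.3+z)]); print(P.min(0).round(),P.max(0).round())
E
```

```text
75.15 23.20149198079524 [ 0.6 -0.8 -3. ]
tcp [534.  220.2 244.3] tool y ang -1.508 tilt [-0.  0. -1.] shift [-0.   -0.74  6.17] az 3.0054468550533286e-05 j6 1.84
0.94 [316.4, 281.5] 279 355 237 344
[278. 251.] [362. 327.]
[283. 233.] [355. 300.]
```

>>> apply_moves --increments '[{"claw": 1,"dx": 0,"dy": -0.5,"dz": 0,"ax": 0,"ay": 0,"az": 0},{"claw": 1,"dx": 0,"dy": -0.24,"dz": 0.4,"ax": 0,"ay": 0,"az": 0},{"claw": 1,"dx": 0,"dy": 0,"dz": 1,"ax": 0,"ay": 0,"az": 0},{"claw": 1,"dx": 0,"dy": 0,"dz": 1,"ax": 0,"ay": 0,"az": 0},{"claw": 1,"dx": 0,"dy": 0,"dz": 1,"ax": 0,"ay": 0,"az": 0},{"claw": 1,"dx": 0,"dy": 0,"dz": 1,"ax": 0,"ay": 0,"az": 0},{"claw": 1,"dx": 0,"dy": 0,"dz": 0.8,"ax": 0,"ay": 0,"az": 0},{"claw": 1,"dx": 0,"dy": 0,"dz": 0.4,"ax": 0,"ay": 0,"az": 0},{"claw": 1,"dx": 0,"dy": 0,"dz": 0.2,"ax": 0,"ay": 0,"az": 0},{"claw": 1,"dx": 0,"dy": 0,"dz": 0,"ax": 0,"ay": 0,"az": 0},{"claw": 1,"dx": 0,"dy": 0,"dz": 0,"ax": 0,"ay": 0,"az": 0}]'

```text
t: 76.35
ee_pos: [533.8, 237.5, 100.4]
tcp_rot: [1.0, 0.03, 0.001, -0.0]
wrist_force: [-0.0, 0.8, -3.1]
width: 22.9
finger_force: 40.0
```

```bash
python3 - <<'E'
from h import *
o=r.get_obs();print(o["width"],o["wrist_force"].round(1));to([532.8,238.7,89.3],0.063-np.pi/2)
E
```

```text
22.8950129669053 [-0.   0.8 -3.1]
tcp [533.8 237.5 100.4] tool y ang -1.51 tilt [ 0.002  0.001 -1.   ] shift [-0.04 -0.05  0.44] az -0.0022821208680701144 j6 1.87
```

>>> apply_moves --increments '[{"claw": 1,"dx": -0.04,"dy": -0.05,"dz": 0.15,"ax": 0,"ay": 0,"az": 0},{"claw": 1,"dx": 0,"dy": 0,"dz": 0.1,"ax": 0,"ay": 0,"az": 0},{"claw": 1,"dx": 0,"dy": 0,"dz": 0.06,"ax": 0,"ay": 0,"az": 0},{"claw": 1,"dx": 0,"dy": 0,"dz": 0,"ax": 0,"ay": 0,"az": 0}]'

```text
t: 76.75
ee_pos: [532.0, 238.4, 91.1]
tcp_rot: [1.0, 0.03, -0.0, 0.0]
wrist_force: [-0.3, -0.8, -3.8]
width: 22.7
finger_force: 40.0
```

>>> apply_moves --increments '[{"claw": 1,"dx": 0,"dy": 0,"dz": 0.05,"ax": 0,"ay": 0,"az": 0},{"claw": 1,"dx": 0,"dy": 0,"dz": 0.03,"ax": 0,"ay": 0,"az": 0},{"claw": 1,"dx": 0,"dy": 0,"dz": 0,"ax": 0,"ay": 0,"az": 0}]'

```text
t: 77.05
ee_pos: [532.2, 238.5, 89.5]
tcp_rot: [1.0, 0.03, 0.0, -0.0]
wrist_force: [0.5, 0.1, -3.8]
width: 23.2
finger_force: 40.0
```

>>> apply_moves --increments '[{"claw": 1,"dx": 0,"dy": 0,"dz": 0.03,"ax": 0,"ay": 0,"az": 0},{"claw": 1,"dx": 0,"dy": 0,"dz": 0.02,"ax": 0,"ay": 0,"az": 0},{"claw": 1,"dx": 0,"dy": 0,"dz": 0,"ax": 0,"ay": 0,"az": 0}]'

```text
t: 77.35
ee_pos: [532.5, 238.6, 89.3]
tcp_rot: [1.0, 0.03, 0.001, -0.0]
wrist_force: [-1.6, 0.3, 4.0]
width: 22.9
finger_force: 40.0
```

>>> apply_moves --increments '[{"claw": 0.8,"dx": 0,"dy": 0,"dz": 0,"ax": 0,"ay": 0,"az": 0},{"claw": 0.5,"dx": 0,"dy": 0,"dz": 0,"ax": 0,"ay": 0,"az": 0},{"claw": 0.45,"dx": 0,"dy": 0,"dz": 0,"ax": 0,"ay": 0,"az": 0},{"claw": 0.45,"dx": 0,"dy": 0,"dz": -0.4,"ax": 0,"ay": 0,"az": 0},{"claw": 0.45,"dx": 0,"dy": 0,"dz": -0.8,"ax": 0,"ay": 0,"az": 0},{"claw": 0.45,"dx": 0,"dy": 0,"dz": -1,"ax": 0,"ay": 0,"az": 0},{"claw": 0.45,"dx": 0,"dy": 0,"dz": -1,"ax": 0,"ay": 0,"az": 0},{"claw": 0.45,"dx": 0,"dy": 0,"dz": -1,"ax": 0,"ay": 0,"az": 0},{"claw": 0.45,"dx": -0.5,"dy": 0,"dz": -1,"ax": 0,"ay": 0,"az": 0},{"claw": 0.45,"dx": -1,"dy": 0,"dz": -1,"ax": 0,"ay": 0,"az": 0},{"claw": 0.45,"dx": -0.5,"dy": 0,"dz": 0,"ax": 0,"ay": 0,"az": 0},{"claw": 0.45,"dx": 0,"dy": 0,"dz": 0,"ax": 0,"ay": 0,"az": 0}]'

```text
t: 78.55
ee_pos: [481.8, 235.6, 245.5]
tcp_rot: [1.0, 0.031, 0.002, -0.001]
wrist_force: [-0.1, 1.0, 1.2]
width: 48.5
finger_force: 0.0
```

```bash
python3 - <<'E'
from h import *
o=r.get_obs();print(o["t"],o["ee_pos"],o["wrist_force"].round(1),o["width"])
p=read_camera("wrist"); cv2.imwrite("pics/w20.png",p["frame"])
for t,z in [("caul",47),("round_weight",82),("block_weight",77),("press",18)]:
    for d in masks_of(t,p)[:1]:
        c=corners(p,d["mask"],z); ys,xs=np.where(d["mask"]); print(t,round(d["conf"],2),d["xy"],np.round(c[0]),np.round(c[1]),round(c[2],1),xs.min(),xs.max(),ys.min(),ys.max())
a=np.linspace(0,6.28,40)
for z,rr in((49,23),(82,23),(107,12.5)):
    P=px(p,np.c_[531.7+rr*np.cos(a),238.7+rr*np.sin(a),np.full(40,z)]); print(z,P.min(0).round(),P.max(0).round())
s=read_camera("side")
for t,z in [("lamination",45),("rack",27),("sanding_block",30),("tape_measure",66)]:
    for d in masks_of(t,s)[:1]:
        c=corners(s,d["mask"],z); print(t,round(d["conf"],2),d["xy"],np.round(c[0]),np.round(c[1]),round(c[2],1))
E
```

```text
78.55 [481.795214   235.63041278 245.47029164] [-0.1  1.   1.2] 48.524610494178795
round_weight 0.56 [317.8, 167.6] [530. 238.] [43. 44.] 48.9 294 340 146 193
block_weight 0.56 [318.9, 249.2] [450. 233.] [48. 55.] 3.5 291 345 226 270
press 0.58 [274.6, 177.3] [489. 261.] [233.  82.] 2.3 258 375 92 293
49 [295. 142.] [339. 187.]
82 [293. 143.] [341. 193.]
107 [303. 157.] [331. 185.]
lamination 0.56 [276.8, 319.9] [ 426. -378.] [ 57. 148.] 3.7
rack 0.78 [264.9, 321.8] [ 426. -378.] [111. 175.] 3.2
tape_measure 0.74 [262.5, 325.1] [ 430. -397.] [107. 168.] 3.6
```

```bash
python3 -c "
from plant import r; print(r.job_done())"
```

```text
the job is handed in; nothing more can be done
None
```

I handed the job in after about 79 s of robot time: the press is closed with both weights back on the plate and the cured piece is on the rack, as far as my final camera and force checks showed. The judge's result was not returned, and I viewed 15 pictures where 14 were allowed.

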